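# Fit the crank to the specimen press

### The arm

A 6-joint arm with a two-finger parallel gripper is mounted at the origin on the work surface. World frame = base frame: x ahead of the robot, y to its left, z up, the work surface at z = 0. Lengths are in m, angles in degrees, forces in N, time in s.
With the tool pointing down it reaches from about 0.35 to 0.875 m from the base axis. Payload 4.2 kg.
Tool frame: the origin (TCP) lies between the finger pads; the fingertips stand 8 mm ahead of it and the grasp point (between the pads) lies 11 mm behind it; y points along the fingers, x is the direction in which the jaws open and shut, and the axes are right-handed (so a half turn about y gives the same grasp; the last joint's range is limited). The gripper opens to 85 mm and grips with 20 to 120 N. Pads are 22 mm wide; open, the fingers measure 114 mm over their backs; the gripper's body (76 mm by 85 mm) begins 54 mm behind the grasp point. The pads swing forward as they close: fully open they stand 13 mm farther back than shut.
Start: joints at [-49.526, 22.042, 0.453, 0, -68.411, -14.817], TCP at [0.271, -0.563, 0.239] pointing down, gripper open.
Joint ranges: [-179.83, 179.83], [-69.29, 118.12], [-61.27, 80.66], [-181.25, 117.63], [-171.15, -9.14], [-177.46, 177.46]. Speed limits (degrees/s): [159.86, 159.86, 180, 180, 180, 180].

### API

Orientations are given as a 3x3 rotation matrix whose columns are the frame's x, y, z axes.
In Python, from rig import status, capture, order, nets gives the robot as it stands. The module is installed in compiled form; this text tells all that it offers.
- The arm moves only by the tool carry_out, never from a script. Its argument "commands" is a list of rows, each an object with "translation": the shift along the world's x, y, z in units of 40 mm (1.0 is 40 mm), a list of three; "roll": the turn about the world's z in units of 45 degrees (1.0 is 45 degrees); "gripper": the closure, from 0 (fully open) to 1 (shut). A call has 1 to 10 rows; each row shifts and turns the commanded pose from where the row before left it; what a row does not reach is not made up. A row lasts 1/12 s, in which the tool goes at most 41.7 mm and 7.16 degrees, less where a joint would pass 70% of its speed; a pose out of reach is approached as far as the arm can. A call with a number of a shift or a turn outside -1 to 1 is refused whole. A call with a gripper value outside its range is refused whole. The fingers move at their own pace and stop on an object; "squeeze" is the grip in N (left out, the last holds). Time passes only in rows, so rows that do not move let the fingers close. It gives the time, the measured TCP pose, the force and the opening at its end, in the units of the state.
- status.get_obs(): the state, without advancing time (a new reading comes with each control period).
- capture(name): name is "scene" or "side" or "wrist"; returns a dict with "image" (400x640x3 uint8, red, green, blue), "K" (3x3 intrinsics, pixels), "D" ([k1, k2, p1, p2, k3] as OpenCV has them; the pictures are not rectified), "pose" (4x4, takes a point from camera to world coordinates). Camera axes: x right, y down, z forward; pixel columns grow to the right and rows downward; lengths in m; the calibration is good to about 2 mm. A picture is of the moment at which its call begins. There is no depth.
- order.sign_off(): hands the job in, once; it reports no verdict.
Trained networks look in the newest picture that a camera, given by its name, has taken for a name from the list of things; names that differ only in an ending like _2 or _b are one class to them, and where a whole thing is asked for, a point or a joint stands for the part that bears it (a point fixed in the world has none). Each returns a list of dicts, best first, with "conf" (0 to 1); they miss things now and then, are a little off and sometimes report something else, mostly with a low value. They report only what shows in the picture. A call takes as long as a camera call. They do not tell look-alikes from the thing itself.
- nets.boxes_of(target, camera): "bbox" ([centre column, centre row, width, height] in pixels, round what is visible of it).
- nets.masks_of(target, camera): "pixels" (400x640 bool, what is visible of it) and "bbox" ([centre column, centre row, width, height] in pixels, round what is visible of it).
- nets.place_of(target, camera): "centre" ([row, column] in pixels: a listed point, or the origin of a listed thing).
The state is a dict: "t": time; "joint_positions": joint angles; "joint_velocities": joint speeds; "joint_torque": joint torques, N m; "ee_pos": TCP position; "orientation": TCP orientation; "ft_force": force on the tool from outside, world axes, zero at the start; "moment": the same for the moment, N m; "grip_width": finger opening in m.
Only numpy, scipy, OpenCV 4.12 (cv2) and the standard library are available. Lean on these libraries where they do the work, as an engineer would, in place of code of your own. Each camera call takes 0.05 s, during which the arm holds its last target.

### The job

Put the plant-specimen press's crank together: turn the loose crank arm so that its bore matches the splines of the press's upright spindle and thread it on until it sits fully home on the shoulder; any of the matching rotations will do. Then stand the hand grip upright in the arm's free end, its tapered shank firmly seated in the tapered socket, and let go. Do not disturb the jar, the glue stick or the dish.

Things in the scene. Friction and masses are not known exactly. Their poses are not given: they have to be found in the camera images.
- crank_bore (a point): Loose plain aluminium crank arm, 30 mm tall, about 0.42 kg, lying flat. Point: on the axis of its cross-shaped through-bore, 15 mm above the underside. z up the bore, x towards the socket end. Bore: 19.8 mm hole with 4 grooves, 9.4 mm wide, 32.4 mm across, along own +-x and +-y. The 46 x 46 mm square boss round it has free flats facing +-y to grip; the arm balances near here.
- crank_weight (a point): Centre, half-way up, of the crank arm's round balance weight: 40 mm diameter, 30 mm tall, 42 mm from the bore on the side away from the socket. Axes as crank_bore.
- crank_socket (a point): Centre of the mouth of the tapered socket in the crank arm's free end (round boss, 34 mm diameter), level with the arm's top: 90 mm along x and 15 mm above crank_bore. A bar 24 mm wide, 14 mm thick joins it to the square boss. The socket narrows from 21.4 mm diameter at the mouth to 14 mm at the open bottom, 30 mm below. Axes as crank_bore.
- press: Fixed wooden specimen press, base 150 x 180 mm (x, y), with a grey cross-bar 36 x 180 mm whose top is 118 mm above the bench; the steel spindle stands upright in its middle. Origin at the centre of the underside.
- spindle_seat (a point): Point on the upright spindle's axis where crank_bore lies when the arm is fully home: 15 mm above the shoulder that the arm rests on (collar 44 mm diameter, 20 mm tall, on the cross-bar), 153 mm above the bench. z up; 4 splines, 7 mm wide, 30 mm across tips, along own +-x and +-y, so the arm fits at 4 rotations 90 degrees apart, with about 1 mm clearance all round.
- spindle_tip (a point): Top end of the spindle, 53 mm above the shoulder. Below it a cone and a plain round core of 18 mm diameter; the splines start lower, their roof-shaped tops 25 mm above the shoulder. Axes as spindle_seat.
- spindle (a joint): Turning of the spindle in the press, rad, positive counter-clockwise from above. Stiff (about 1 N m): it stays as found and need not be turned; spindle_seat's axes already turn with it.
- grip_centre (a point): Hand grip, 102 mm tall, about 0.07 kg, upright in the rest: grey cylinder 24 mm diameter on a steel collar (32 mm diameter, 6 mm thick) on a steel tapered shank 34 mm long, 22.4 mm narrowing to 14 mm at the foot. Point: on the axis in mid grey cylinder, 68 mm above the foot, 28 mm above the collar, 34 mm below the top. z up. Seated, it is about 38 mm above the socket's mouth, the collar 4 mm clear of the arm.
- rest: Fixed light-wood block, 75 x 75 x 48 mm, with an upright plain hole of 26 mm diameter in its middle in which the hand grip hangs by its collar. Origin at the centre of its underside.
- jar: Bystander: amber glass jar with black lid, 60 mm diameter, 85 mm tall. Origin at the centre of its underside.
- gluestick: Bystander: white stick tube with black cap, 28 mm diameter, 90 mm tall. Origin at the centre of its underside.
- dish: Bystander: clear flat lidded dish, 90 mm diameter, 18 mm tall. Origin at the centre of its underside.
Things that resemble listed ones, but are neither listed nor needed, are in the scene too. Leave any pink or purple look-alike of the part that bears grip_centre alone.

How it is judged (in metres and radians):
On the way, in this order (a step that is already met when the one before it is completed fails the run):
1. the crank arm is threaded onto the splines, fully home on the shoulder (horizontal distance between crank_bore and spindle_seat below 0.003 m and z of crank_bore in the frame of spindle_seat between -0.003 and 0.003 m and angle between crank_bore's own z axis and vertical below 0.09 rad), for 0.3 s.
2. the hand grip stands seated in the arm's tapered socket (all of step 1 and horizontal distance between grip_centre and crank_socket below 0.006 m and z of grip_centre in the frame of crank_socket between 0.034 and 0.0415 m and angle between grip_centre's own z axis and vertical below 0.11 rad), for 0.3 s.
At the end, for the whole second after the job is handed in: The crank arm is on the spindle, its bore within 3 mm of the axis, within 3 mm of fully home in height and within 5 degrees of level; the hand grip stands in the arm's socket, its middle within 6 mm of the socket's axis and 34 to 41.5 mm above the mouth, within 6 degrees of upright (all of step 2); the robot touches nothing.
It fails at once if the amber jar is disturbed (moved over 20 mm or tipped) (distance of jar from where it was at the start of the episode above 0.02 m or angle between jar's own z axis and vertical above 0.3 rad).
It fails at once if the glue stick is disturbed (moved over 20 mm or tipped) (distance of gluestick from where it was at the start of the episode above 0.02 m or angle between gluestick's own z axis and vertical above 0.3 rad).
It fails at once if the flat dish is disturbed (moved over 20 mm or tipped) (distance of dish from where it was at the start of the episode above 0.02 m or angle between dish's own z axis and vertical above 0.3 rad).
It also fails if it takes over 67 s, if anything falls off the work surface, if the arm or the gripper's body presses on something with over 40 N, if the wrist force passes 120 N, or if a joint passes its speed limit or range.

## Working session

There is one attempt and no reset: what is moved stays moved. The work goes in short steps, Python scripts to look and compute and a tool call to move; the robot and the scene stay as the last step left them, time stands still between calls to the robot, and variables do not carry over. Pictures are saved under pics/ and viewed, and the job is handed in when it is done.

Besides the shell and the picture viewer there is one more tool, called after "Call:" in YAML: its name, and indented under it one key for each argument. carry_out: Moves the arm, as the interface text tells. Shifts and turns lie within -1 to 1; 1 stands for 40 mm of shift or 45 degrees of turn. Its arguments: {"type":"object","properties":{"commands":{"type":"array","items":{"type":"object","properties":{"translation":{"type":"array","items":{"type":"number"}},"roll":{"type":"number"},"gripper":{"type":"number"}}}},"squeeze":{"type":"number"}},"required":["commands"]}

```bash
mkdir -p pics; cat > h.py <<'E'
import numpy as np, cv2
from rig import status, capture, order, nets
def shot(name,fn=None):
    c=capture(name)
    if fn: cv2.imwrite('pics/'+fn,cv2.cvtColor(np.asarray(c['image']),cv2.COLOR_RGB2BGR))
    return c
def ray(c,uv):
    K=np.array(c['K'],float);D=np.array(c['D'],float);T=np.array(c['pose'])
    p=cv2.undistortPoints(np.array([[uv]],float),K,D)[0,0]
    d=T[:3,:3]@np.array([p[0],p[1],1.]);return T[:3,3],d/np.linalg.norm(d)
def atz(c,uv,z):
    o,d=ray(c,uv);return o+d*(z-o[2])/d[2]
def proj(c,P):
    T=np.linalg.inv(np.array(c['pose']));P=np.atleast_2d(np.array(P,float))
    return cv2.projectPoints(P,cv2.Rodrigues(T[:3,:3])[0],T[:3,3],np.array(c['K'],float),np.array(c['D'],float))[0][:,0]
def tri(obs):
    A=np.zeros((3,3));b=np.zeros(3)
    for c,uv in obs:
        o,d=ray(c,uv);M=np.eye(3)-np.outer(d,d);A+=M;b+=M@o
    X=np.linalg.solve(A,b)
    return X,[np.linalg.norm(proj(c,X)[0]-uv) for c,uv in obs]
E
python3 - <<'E'
from h import *
cs={n:shot(n,n+'0.png') for n in ['scene','side','wrist']}
print(status.get_obs()['t'],status.get_obs()['orientation'])
for n in cs:
    print(n,cs[n]['pose'][:3,3] if hasattr(cs[n]['pose'],'shape') else cs[n]['pose'])
T=['crank_bore','crank_weight','crank_socket','spindle_seat','spindle_tip','grip_centre','press','rest','jar','gluestick','dish']
for t in T:
    for n in ['scene','side']:
        r=nets.place_of(t,n)
        print(t,n,[(np.round(x['centre'],1).tolist(),round(x['conf'],2)) for x in r[:4]])
print(status.get_obs()['t'])
E
```

```text
0.15 [[-4.32887814e-01 -8.67912118e-04 -9.01447384e-01]
 [ 9.01446226e-01  1.45298705e-03 -4.32888657e-01]
 [ 1.68550068e-03 -9.99998568e-01  1.53395717e-04]]
scene [1.45220208 0.13229565 1.0278946 ]
side [0.46429646 0.78079201 0.60408311]
wrist [ 0.21126384 -0.59241201  0.3744574 ]
crank_bore scene [([195.0, 210.0], 0.78)]
crank_bore side [([161.9, 334.8], 0.57)]
crank_weight scene [([187.8, 223.9], 0.9), ([202.6, 409.9], 0.39)]
crank_weight side [([168.0, 346.8], 0.76)]
crank_socket scene [([210.6, 187.1], 0.86)]
crank_socket side [([252.7, 377.7], 0.4)]
spindle_seat scene [([179.5, 284.7], 0.76)]
spindle_seat side [([157.3, 307.7], 0.82)]
spindle_tip scene [([168.1, 285.6], 0.54)]
spindle_tip side [([140.5, 308.2], 0.68), ([157.8, 308.6], 0.63)]
grip_centre scene [([214.1, 424.2], 0.66), ([195.6, 449.9], 0.61), ([183.5, 412.1], 0.59), ([164.4, 413.0], 0.48)]
grip_centre side [([309.1, 277.4], 0.79), ([296.4, 341.2], 0.57), ([306.8, 403.4], 0.55)]
press scene [([217.9, 288.8], 0.78)]
press side []
rest scene [([201.0, 408.9], 0.86)]
rest side [([329.7, 335.5], 0.65)]
jar scene [([275.4, 385.1], 0.81)]
jar side [([287.6, 207.4], 0.96)]
gluestick scene [([271.7, 221.7], 0.72)]
gluestick side [([176.7, 244.6], 0.54)]
dish scene [([178.7, 340.6], 0.88), ([199.3, 213.5], 0.36)]
dish side [([252.0, 380.1], 0.84)]
1.25
```

View pictures.

View pics/scene0.png

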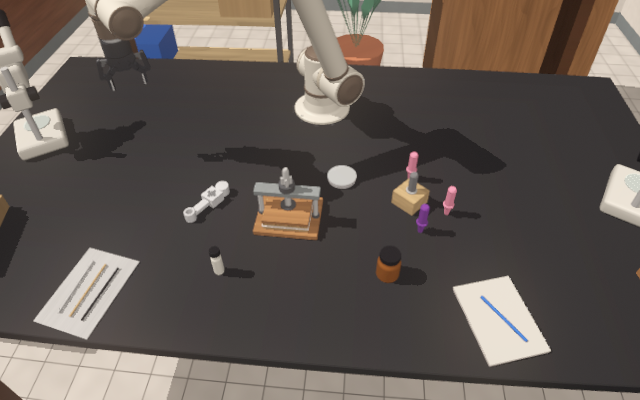

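View pics/side0.png

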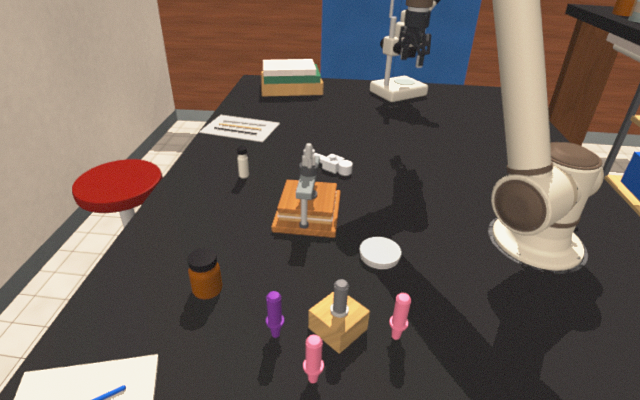

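View pics/wrist0.png

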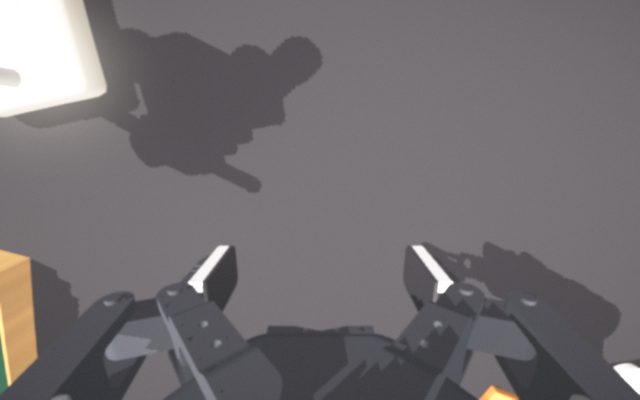

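```bash
python3 - <<'E'
from h import *
a=shot('scene');b=shot('side')
for n,u,v,z in [('bore',(210,195),(334.8,161.9),.015),('weight',(223.9,187.8),(346.8,168),.015),('socket',(187.1,210.6),(325,156),.03),('seat',(284.7,179.5),(307.7,157.3),.153),('tip',(285.6,168.1),(308.2,140.5),.191),('grip',(412.1,183.5),(340.9,296),.082),('rest',(408.9,201),(335.5,329.7),0),('jar',(385.1,275.4),(207.4,287.6),0),('glue',(221.7,271.7),(244.6,176.7),0),('dish',(340.6,178.7),(380.1,252),0)]:
    X,e=tri([(a,u),(b,v)]);print(n,X.round(3),np.round(e,1),'zplane',atz(a,u,z).round(3),atz(b,v,z).round(3))
o=status.get_obs();w=shot('wrist');R=np.array(o['orientation'])
print('cam in tool',R.T@(w['pose'][:3,3]-o['ee_pos']),R.T@w['pose'][:3,:3],w['K'],w['D'])
E
```

```text
bore [ 0.49  -0.293  0.014] [0. 0.] zplane [ 0.492 -0.292  0.015] [ 0.49  -0.291  0.015]
weight [ 0.455 -0.259  0.013] [0.4 0.5] zplane [ 0.458 -0.258  0.015] [ 0.454 -0.258  0.015]
socket [ 0.528 -0.361 -0.011] [2.3 2.2] zplane [ 0.573 -0.336  0.03 ] [ 0.521 -0.296  0.03 ]
seat [ 0.548 -0.051  0.153] [0.4 0.5] zplane [ 0.549 -0.05   0.153] [ 0.548 -0.054  0.153]
tip [ 0.548 -0.047  0.197] [1.2 1.3] zplane [ 0.546 -0.046  0.191] [ 0.548 -0.064  0.191]
grip [0.455 0.296 0.077] [0.8 1.4] zplane [0.463 0.296 0.082] [0.454 0.298 0.082]
rest [ 0.456  0.3   -0.   ] [1.2 2. ] zplane [0.452 0.298 0.   ] [0.458 0.303 0.   ]
jar [ 0.72   0.227 -0.005] [0.3 0.4] zplane [0.725 0.227 0.   ] [0.717 0.231 0.   ]
glue [ 0.746 -0.2   -0.003] [0.9 0.9] zplane [ 0.751 -0.197  0.   ] [ 0.743 -0.198  0.   ]
dish [0.373 0.089 0.003] [0.9 1.3] zplane [0.374 0.09  0.   ] [0.37  0.082 0.   ]
cam in tool [-0.00072808 -0.13612105  0.06610404] [[ 9.99999993e-01  8.13659274e-05 -8.29937945e-05]
 [ 1.01592871e-04 -2.65072843e-01  9.64228385e-01]
 [ 5.64559357e-05 -9.64228386e-01 -2.65072849e-01]] [[281.01791163   0.         320.03628245]
 [  0.         281.01791163 202.77800888]
 [  0.           0.           1.        ]] [-0.04379442  0.          0.          0.          0.        ]
```

Call:
carry_out:
  commands:
    - {"translation": [0.47, 0.84, 0.05], "roll": -0.145, "gripper": 0}
    - {"translation": [0.47, 0.84, 0.05], "roll": -0.145, "gripper": 0}
    - {"translation": [0.47, 0.84, 0.05], "roll": -0.145, "gripper": 0}
    - {"translation": [0.47, 0.84, 0.05], "roll": -0.145, "gripper": 0}
    - {"translation": [0.47, 0.84, 0.05], "roll": -0.145, "gripper": 0}
    - {"translation": [0.47, 0.84, 0.05], "roll": -0.145, "gripper": 0}
    - {"translation": [0.47, 0.84, 0.05], "roll": -0.145, "gripper": 0}
    - {"translation": [0.47, 0.84, 0.05], "roll": -0.145, "gripper": 0}
    - {"translation": [0.47, 0.84, 0.05], "roll": -0.145, "gripper": 0}
    - {"translation": [0, 0, 0], "roll": 0, "gripper": 0}

```text
t: 2.23
ee_pos: [0.4393, -0.2633, 0.2578]
orientation: [[0.526, 0.003, -0.85], [0.85, -0.0, 0.526], [0.001, -1.0, -0.002]]
ft_force: [-0.9, 0.1, -0.3]
grip_width: 0.0853
```

```bash
python3 - <<'E'
from h import *
w=shot('wrist','w1.png')
o=status.get_obs();print(o['t'],o['ee_pos'],np.array(o['orientation'])[:,0],o['joint_velocities'])
for t,z in [('crank_bore',.015),('crank_weight',.015),('crank_socket',.03),('spindle_seat',.153),('spindle_tip',.191)]:
    r=nets.place_of(t,'wrist')
    for x in r[:2]: print(t,x['centre'],x['conf'],atz(w,x['centre'][::-1],z).round(4))
E
```

```text
2.2833 [ 0.43817225 -0.26489643  0.25752653] [5.23507622e-01 8.52020833e-01 5.20141590e-04] [-3.42585219  0.44652815 -0.45042243  0.32444518 -0.32064992  3.39875343]
crank_bore [219.4, 328.5] 0.8 [ 0.4999 -0.2857  0.015 ]
crank_weight [188.9, 329.1] 0.55 [ 0.4624 -0.262   0.015 ]
crank_socket [279.1, 328.1] 0.66 [ 0.5735 -0.3316  0.03  ]
spindle_seat [179.1, 584.2] 0.77 [ 0.5474 -0.0475  0.153 ]
spindle_seat [158.2, 491.1] 0.74 [ 0.4841 -0.1159  0.153 ]
spindle_tip [186.4, 628.5] 0.71 [ 0.5472 -0.0449  0.191 ]
spindle_tip [158.4, 493.0] 0.43 [ 0.469  -0.1325  0.191 ]
```

View pics/w1.png

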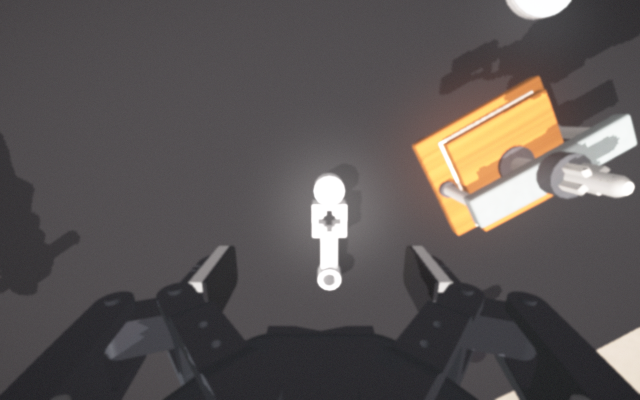

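Call:
carry_out:
  commands:
    - {"translation": [0.36, 0.8, 0.18]}
    - {"translation": [0.36, 0.8, 0.18]}
    - {"translation": [0.36, 0.8, 0.18]}
    - {"translation": [0.36, 0.8, 0.18]}
    - {"translation": [0.36, 0.8, 0.18]}
    - {"translation": [0.36, 0.8, 0.18]}
    - {"translation": [0.36, 0.8, 0.18]}
    - {"translation": [0, 0, 0]}
    - {"translation": [0, 0, 0]}
    - {"translation": [0, 0, 0]}

```text
schema error: expected keys translation, roll, gripper
```

```bash
python3 - <<'E'
from h import *
w=shot('wrist','w2.png')
o=status.get_obs();print(o['t'],o['ee_pos'],np.array(o['orientation'])[:,0],o['joint_velocities'])
for t,z in [('spindle_seat',.153),('spindle_tip',.191)]:
    r=nets.place_of(t,'wrist')
    for x in r[:2]: print(t,x['centre'],x['conf'],atz(w,x['centre'][::-1],z).round(4))
im=cv2.imread('pics/w2.png');cv2.imwrite('pics/w2c.png',cv2.resize(im[120:300,230:410],None,fx=3.3,fy=3.3,interpolation=cv2.INTER_CUBIC))
E
```

```text
2.5833 [ 0.43595349 -0.26821354  0.25679611] [ 5.29107462e-01  8.48554815e-01 -1.40456692e-04] [-0.11123127  0.11300924  0.02459502 -0.00990219  0.04224256 -0.14698889]
spindle_seat [177.5, 591.7] 0.85 [ 0.546  -0.0468  0.153 ]
spindle_tip [188.2, 635.1] 0.75 [ 0.5479 -0.0465  0.191 ]
```

View pics/w2.png

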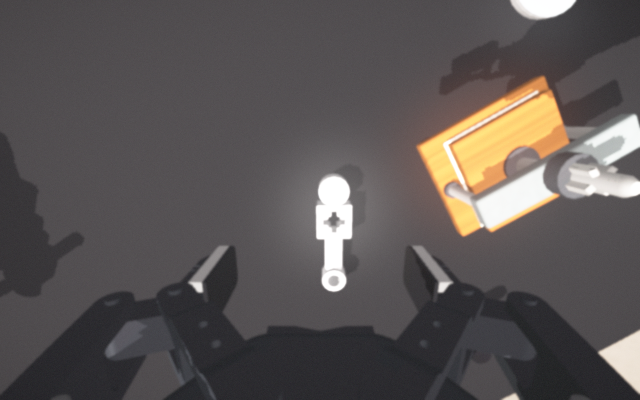

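View pics/w2c.png

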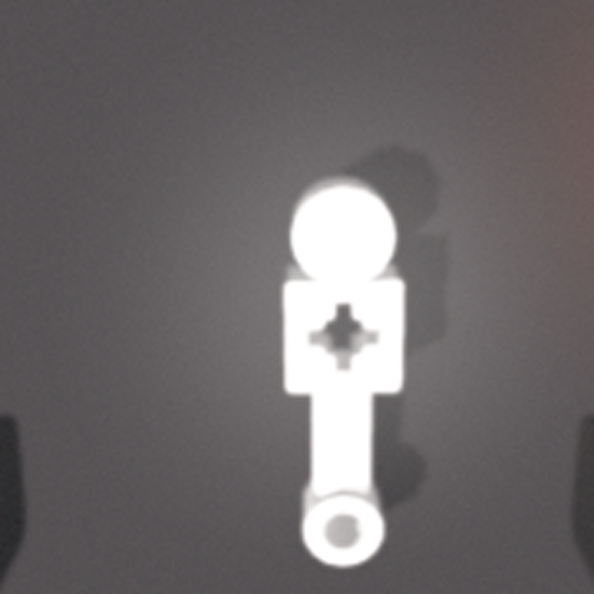

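Call:
carry_out:
  commands:
    - {"translation": [0.36, 0.8, 0.18], "roll": 0, "gripper": 0}
    - {"translation": [0.36, 0.8, 0.18], "roll": 0, "gripper": 0}
    - {"translation": [0.36, 0.8, 0.18], "roll": 0, "gripper": 0}
    - {"translation": [0.36, 0.8, 0.18], "roll": 0, "gripper": 0}
    - {"translation": [0.36, 0.8, 0.18], "roll": 0, "gripper": 0}
    - {"translation": [0.36, 0.8, 0.18], "roll": 0, "gripper": 0}
    - {"translation": [0.36, 0.8, 0.18], "roll": 0, "gripper": 0}
    - {"translation": [0, 0, 0], "roll": 0, "gripper": 0}
    - {"translation": [0, 0, 0], "roll": 0, "gripper": 0}
    - {"translation": [0, 0, 0], "roll": 0, "gripper": 0}

```text
t: 3.52
ee_pos: [0.5371, -0.0437, 0.3069]
orientation: [[0.528, -0.001, -0.849], [0.849, -0.0, 0.528], [-0.001, -1.0, 0.001]]
ft_force: [0.5, 0.3, -0.2]
grip_width: 0.0857
```

```bash
cat > look.py <<'E'
from h import *
import sys,pickle
fn=sys.argv[1];x0,y0,s=map(int,sys.argv[2:5])
w=shot('wrist',fn+'.png');pickle.dump(w,open(fn+'.pkl','wb'))
o=status.get_obs();print(round(o['t'],2),o['ee_pos'],np.array(o['orientation'])[:,0],o['ft_force'],o['grip_width'],np.abs(o['joint_velocities']).max())
for a in sys.argv[5:]:
    t,z=a.split(':')
    for x in nets.place_of(t,'wrist')[:2]: print(t,x['centre'][::-1],round(x['conf'],2),atz(w,x['centre'][::-1],float(z)).round(4))
im=cv2.imread('pics/'+fn+'.png');cv2.imwrite('pics/'+fn+'c.png',cv2.resize(im[y0:y0+s,x0:x0+s],(594,594),interpolation=cv2.INTER_CUBIC))
E
python3 look.py w3 230 120 180 spindle_seat:.153 spindle_tip:.191
```

```text
3.57 [ 0.53684835 -0.04419957  0.30694982] [ 5.28725517e-01  8.48792564e-01 -7.14331696e-04] [-0.06823979  0.24503858  0.38227717] 0.085155791563416 0.6515876958686408
spindle_seat [320.4, 197.3] 0.59 [ 0.5439 -0.0472  0.153 ]
spindle_tip [320.3, 212.7] 0.9 [ 0.5484 -0.0501  0.191 ]
```

View pics/w3.png

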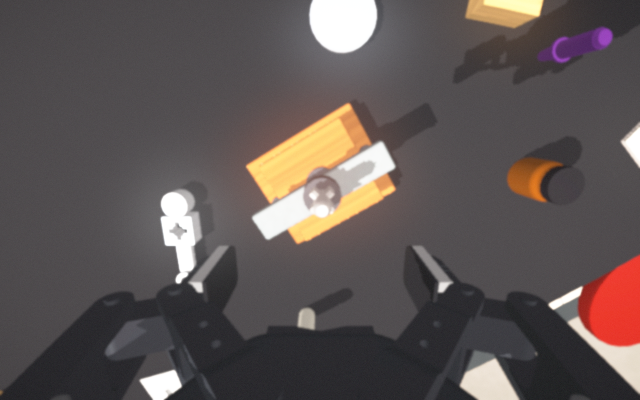

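View pics/w3c.png

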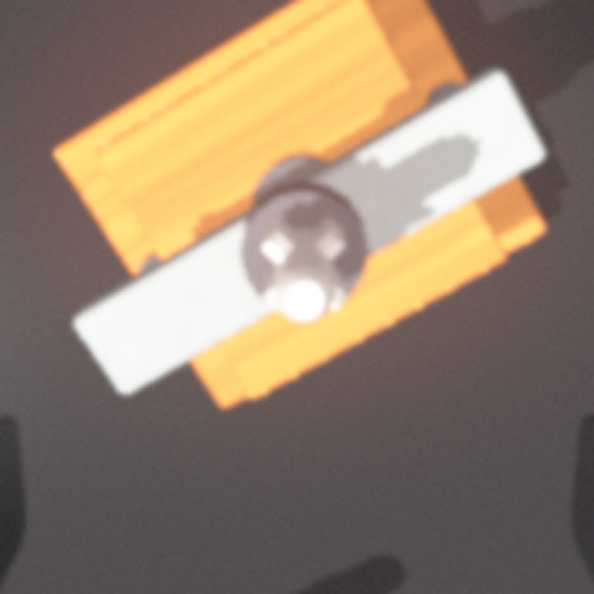

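Call:
carry_out:
  commands:
    - {"translation": [0.42, -0.25, -0.6], "roll": 0, "gripper": 0}
    - {"translation": [0.42, -0.25, -0.6], "roll": 0, "gripper": 0}
    - {"translation": [0.42, -0.25, -0.6], "roll": 0, "gripper": 0}
    - {"translation": [0.42, -0.25, -0.6], "roll": 0, "gripper": 0}
    - {"translation": [0, 0, 0], "roll": 0, "gripper": 0}
    - {"translation": [0, 0, 0], "roll": 0, "gripper": 0}
    - {"translation": [0, 0, 0], "roll": 0, "gripper": 0}

```text
t: 4.25
ee_pos: [0.6045, -0.0841, 0.2121]
orientation: [[0.529, 0.001, -0.849], [0.849, -0.0, 0.529], [0.0, -1.0, -0.001]]
ft_force: [-0.5, 0.2, -0.1]
grip_width: 0.0856
```

```bash
python3 look.py w4 260 70 120 spindle_seat:.153 spindle_tip:.191
```

```text
4.3 [ 0.60467912 -0.08371164  0.21300896] [0.5280507  0.84921207 0.00114842] [-0.07686874 -0.13343308  1.31967272] 0.08517821191129397 1.0141018888259319
spindle_seat [320.3, 124.9] 0.6 [ 0.5484 -0.0485  0.153 ]
spindle_tip [323.0, 121.9] 0.82 [ 0.5479 -0.0466  0.191 ]
spindle_tip [320.9, 121.9] 0.31 [ 0.5473 -0.0475  0.191 ]
```

View pics/w4c.png

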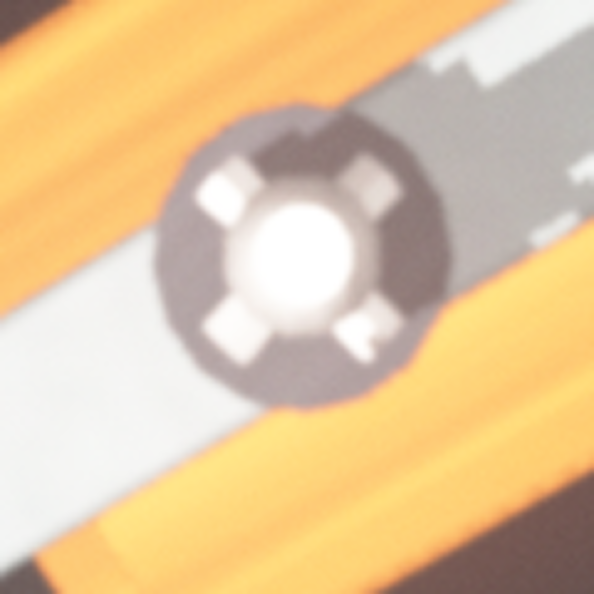

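```bash
python3 - <<'E'
from h import *
import pickle
w=pickle.load(open('w4.pkl','rb'))
f=lambda p:(260+p[0]/4.95-.4,70+p[1]/4.95-.4)
print('collar',atz(w,f((303.5,255.5)),.138))
S=[atz(w,f(p),.160) for p in [(230,192),(372,185),(368,328),(238,330)]]
print(np.mean(S,0),[np.hypot(*(s-np.mean(S,0))[:2])for s in S])
for a,b in[(0,2),(3,1)]:
    d=S[b]-S[a];print(np.degrees(np.arctan2(d[1],d[0])))
# fine spline centre by threshold
E
```

```text
collar [ 0.54642856 -0.04674977  0.138     ]
[ 0.54698229 -0.04742242  0.16      ] [np.float64(0.012555424327438749), np.float64(0.012961898257277516), np.float64(0.012349255218424764), np.float64(0.01234526193402259)]
14.444989163484626
104.44944054664795
```

```bash
python3 - <<'E'
import cv2,numpy as np
im=cv2.imread('pics/w4.png')
c=im[85:160,285:360];cv2.imwrite('pics/w4d.png',cv2.resize(c,(750,750)[:2],interpolation=cv2.INTER_CUBIC)[75:675])
E
```

```text
(no output)
```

View pics/w4d.png

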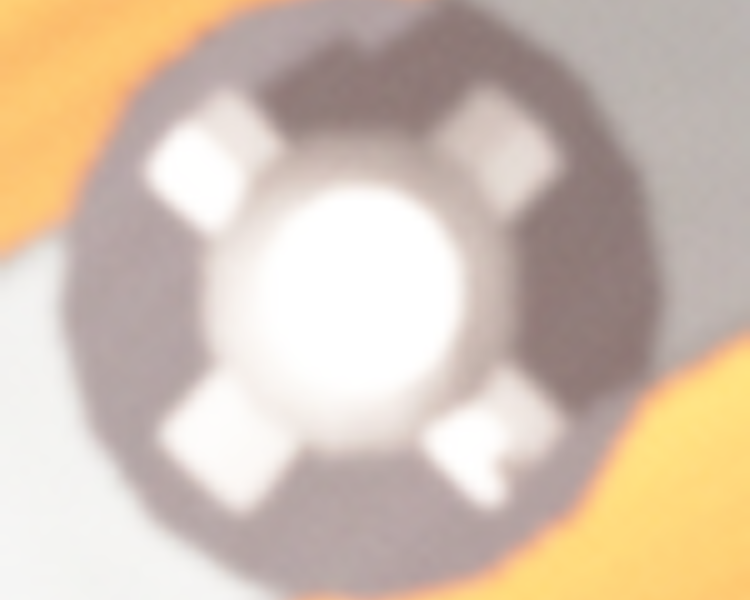

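```bash
python3 look.py w5 260 70 120 >/dev/null; python3 - <<'E'
from h import *
import pickle
w=pickle.load(open('w5.pkl','rb'));o=status.get_obs()
print(o['joint_positions'])
# rebuild wrist cam pose for w2 from tool pose
R=np.array(o['orientation']);Tt=np.eye(4);Tt[:3,:3]=R;Tt[:3,3]=o['ee_pos'];C=np.linalg.inv(Tt)@w['pose']
x=np.array([ 5.29107462e-01,8.48554815e-01,0]);x/=np.linalg.norm(x);y=np.array([0,0,-1.]);T2=np.eye(4);T2[:3,:3]=np.c_[x,y,np.cross(x,y)];T2[:3,3]=[0.43595349,-0.26821354,0.25679611]
w2=dict(w);w2['pose']=T2@C
f=lambda p:(230+p[0]/3.3-.35,120+p[1]/3.3-.35)
bore=[atz(w2,f(p),.03) for p in[(344,283),(344,392)]] # boss top edges
b=atz(w2,f((344,337)),.03);wt=atz(w2,f((343.5,232)),.03);s=atz(w2,f((343,532)),.03)
b2=np.mean(bore,0)
for n,q in('bore',b),('boss',b2),('wt',wt),('sock',s):print(n,q.round(4))
d=s-wt;print(np.degrees(np.arctan2(d[1],d[0])),np.hypot(*d[:2]),np.hypot(*(s-b2)[:2]))
print(np.degrees(np.arctan2(x[1],x[0])), T2[:3,:3].T@(b2-T2[:3,3]))
E
```

```text
[ 7.35908275e+00  2.16056310e+01 -4.08292174e+00  9.82158574e-03
 -6.41320371e+01 -1.29190066e+02]
bore [ 0.4979 -0.284   0.03  ]
boss [ 0.4984 -0.2844  0.03  ]
wt [ 0.4597 -0.2611  0.03  ]
sock [ 0.5756 -0.3315  0.03  ]
-31.273751769559713 0.1355279924669101 0.09039601320338592
58.054830202921934 [ 0.01936779  0.22679611 -0.06156313]
```

Call:
carry_out:
  commands:
    - {"translation": [-0.445, -0.835, 0], "roll": 0.002, "gripper": 0}
    - {"translation": [-0.445, -0.835, 0], "roll": 0.002, "gripper": 0}
    - {"translation": [-0.445, -0.835, 0], "roll": 0.002, "gripper": 0}
    - {"translation": [-0.445, -0.835, 0], "roll": 0.002, "gripper": 0}
    - {"translation": [-0.445, -0.835, -0.1], "roll": 0.002, "gripper": 0}
    - {"translation": [-0.445, -0.835, -0.2], "roll": 0.002, "gripper": 0}
    - {"translation": [0, 0, -0.8], "roll": 0, "gripper": 0}
    - {"translation": [0, 0, -0.8], "roll": 0, "gripper": 0}
    - {"translation": [0, 0, -0.8], "roll": 0, "gripper": 0}
    - {"translation": [0, 0, 0], "roll": 0, "gripper": 0}

```text
t: 5.28
ee_pos: [0.4936, -0.2823, 0.0984]
orientation: [[0.521, -0.01, -0.853], [0.853, 0.004, 0.521], [-0.002, -1.0, 0.011]]
ft_force: [-1.0, 0.2, -0.6]
grip_width: 0.0853
```

Call:
carry_out:
  commands:
    - {"translation": [0, 0, 0], "roll": 0, "gripper": 0}
    - {"translation": [0, 0, 0], "roll": 0, "gripper": 0}

```text
t: 5.45
ee_pos: [0.4994, -0.284, 0.1057]
orientation: [[0.518, 0.004, -0.855], [0.855, -0.002, 0.518], [0.0, -1.0, -0.004]]
ft_force: [-0.3, 0.4, 0.4]
grip_width: 0.0855
```

```bash
python3 look.py w6 200 100 240 crank_bore:.015 crank_weight:.015 crank_socket:.03
```

```text
5.5 [ 0.4996957  -0.28400657  0.10618757] [0.51855817 0.85504192 0.00085528] [-0.48094847  0.86421803 -0.57128827] 0.0851924901302491 0.4212549138436455
crank_bore [317.1, 204.4] 0.69 [ 0.4968 -0.2849  0.015 ]
crank_weight [319.0, 155.1] 0.89 [ 0.4626 -0.2622  0.015 ]
crank_weight [315.3, 307.4] 0.15 [ 0.582  -0.3388  0.015 ]
crank_socket [318.3, 308.5] 0.69 [ 0.5751 -0.3312  0.03  ]
```

View pics/w6.png

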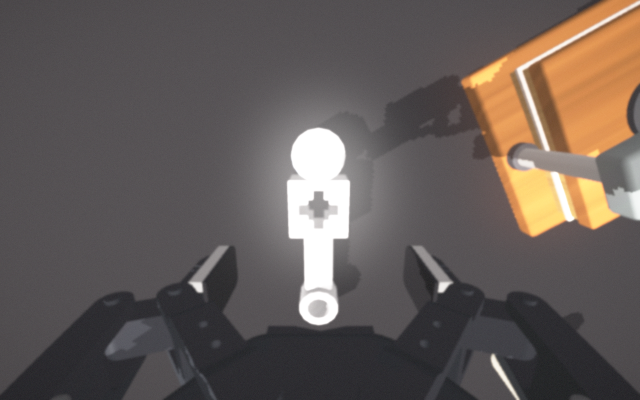

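```bash
python3 - <<'E'
from h import *
import pickle
w=pickle.load(open('w6.pkl','rb'))
for p in[(318.7,207),(318.7,155),(318.7,306)]:print(atz(w,p,.03))
E
```

```text
[ 0.49571492 -0.2825394   0.03      ]
[ 0.4611041  -0.26149902  0.03      ]
[ 0.57305401 -0.32956637  0.03      ]
```

Call:
carry_out:
  commands:
    - {"translation": [-0.08, 0.03, -0.6], "roll": 0, "gripper": 0}
    - {"translation": [0, 0, -0.6], "roll": 0, "gripper": 0}
    - {"translation": [0, 0, -0.6], "roll": 0, "gripper": 0}
    - {"translation": [0, 0, -0.4], "roll": 0, "gripper": 0}
    - {"translation": [0, 0, 0], "roll": 0, "gripper": 0}
    - {"translation": [0, 0, 0], "roll": 0, "gripper": 0}

```text
t: 6.15
ee_pos: [0.4949, -0.2825, 0.0157]
orientation: [[0.519, -0.0, -0.855], [0.855, -0.0, 0.519], [-0.0, -1.0, 0.0]]
ft_force: [-0.0, 0.3, 0.5]
grip_width: 0.0852
```

Close on the boss.

Call:
carry_out:
  commands:
    - {"translation": [0, 0, 0], "roll": 0, "gripper": 1}
    - {"translation": [0, 0, 0], "roll": 0, "gripper": 1}
    - {"translation": [0, 0, 0], "roll": 0, "gripper": 1}
    - {"translation": [0, 0, 0], "roll": 0, "gripper": 1}
    - {"translation": [0, 0, 0], "roll": 0, "gripper": 1}
    - {"translation": [0, 0, 0], "roll": 0, "gripper": 1}
    - {"translation": [0, 0, 0], "roll": 0, "gripper": 1}
    - {"translation": [0, 0, 0], "roll": 0, "gripper": 1}
  squeeze: 70

```text
t: 6.82
ee_pos: [0.4956, -0.2829, 0.0171]
orientation: [[0.519, 0.003, -0.855], [0.855, -0.001, 0.519], [0.0, -1.0, -0.003]]
ft_force: [-1.0, 0.6, 6.6]
grip_width: 0.0447
```

```bash
python3 look.py w7 200 100 240
```

```text
6.87 [ 0.49564558 -0.282878    0.01715564] [5.19116322e-01 8.54703476e-01 4.60142635e-04] [-0.72825542  0.86307007  7.22926923] 0.04466071874673684 0.06155066555468706
```

View pics/w7.png

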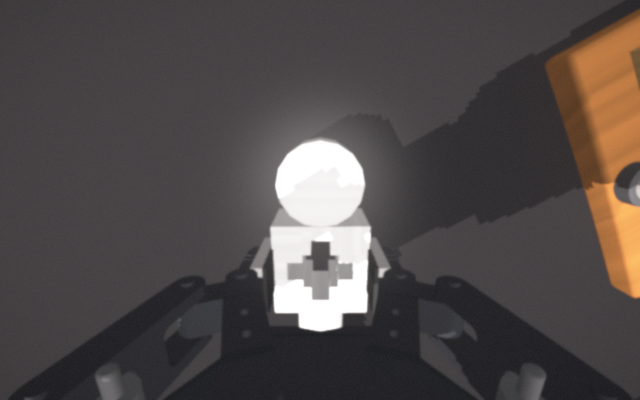

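Call:
carry_out:
  commands:
    - {"translation": [0, 0, 0.5], "roll": 0, "gripper": 1}
    - {"translation": [0, 0, 0.9], "roll": 0, "gripper": 1}
    - {"translation": [0, 0, 1], "roll": 0, "gripper": 1}
    - {"translation": [0, 0, 1], "roll": 0, "gripper": 1}
    - {"translation": [0, 0, 1], "roll": 0, "gripper": 1}
    - {"translation": [0, 0, 0.9], "roll": 0, "gripper": 1}
    - {"translation": [0, 0, 0], "roll": 0, "gripper": 1}
    - {"translation": [0, 0, 0], "roll": 0, "gripper": 1}
    - {"translation": [0, 0, 0], "roll": 0, "gripper": 1}

```text
t: 7.62
ee_pos: [0.4931, -0.2816, 0.2256]
orientation: [[0.52, -0.003, -0.854], [0.854, 0.003, 0.52], [0.001, -1.0, 0.004]]
ft_force: [0.1, -0.1, -4.8]
grip_width: 0.0446
```

```bash
python3 look.py w8 220 110 200 crank_bore:.2
python3 - <<'E'
from h import *
b=shot('side','s8.png')
E
```

```text
7.67 [ 0.49288852 -0.28168445  0.22476753] [ 5.20308231e-01  8.53978499e-01 -2.60366392e-04] [-0.150663   -0.68557405 -4.74926171] 0.04474465312269483 0.9352993730652795
crank_bore [321.3, 258.8] 0.93 [ 0.5067 -0.2886  0.2   ]
```

View pics/w8c.png

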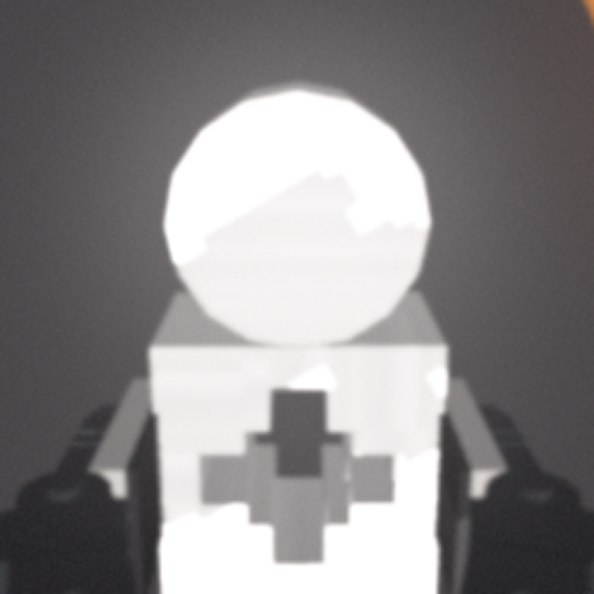

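View pics/s8.png

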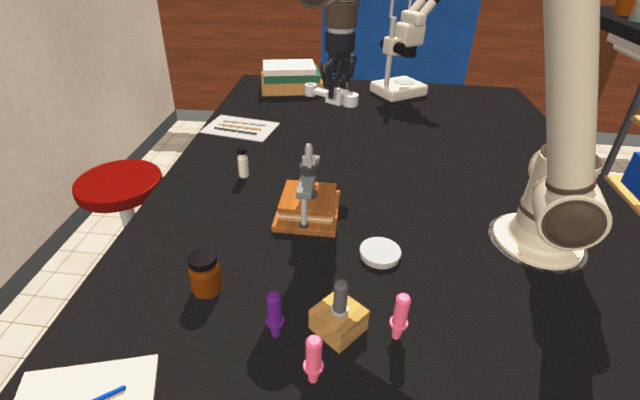

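```bash
cat > inhand.py <<'E'
from h import *
import pickle
w=pickle.load(open('w8.pkl','rb'));o=status.get_obs()
R=np.array([[0.520308,0,-.853979],[.853979,0,.520308],[0,-1,0]]);t=np.array([0.49288852,-0.28168445,0.22476753])
f=lambda p:(220+p[0]*.3367-.33,110+p[1]*.3367-.33)
for dz in (.010,.013,.016):
    g=lambda p:R.T@(atz(w,f(p),t[2]+dz)-t)
    L,Rr,T,B=g((200,478)),g((394,478)),g((300,390)),g((298,563))
    print(dz,'wid',np.linalg.norm(L-Rr),np.linalg.norm(T-B),'c',((L+Rr)/2).round(4),((T+B)/2).round(4))
    a,b=g((150,345)),g((448,345));print('boss w',np.linalg.norm(a-b),'boss edge z',a[2],b[2],'wt',(g((165,222))+g((431,222)))/2,np.linalg.norm(g((165,222))-g((431,222))))
E
python3 inhand.py
```

```text
0.01 wid 0.03287296775446454 0.032657349927114415 c [ 0.0003 -0.01   -0.0046] [ 0.0006 -0.01   -0.0049]
boss w 0.048190860205865056 boss edge z 0.019291815567344467 0.01926623975825189 wt [ 0.00045615 -0.01        0.03952257] 0.04131255451089142
0.013 wid 0.032097534266006686 0.03188700260201376 c [ 0.0003 -0.013  -0.003 ] [ 0.0006 -0.013  -0.0032]
boss w 0.047054096189901015 boss edge z 0.02037332005325314 0.020348347546515592 wt [ 0.00045262 -0.013       0.04012686] 0.04033804139419428
0.016 wid 0.03132210077754877 0.03111665527691306 c [ 0.0003 -0.016  -0.0013] [ 0.0006 -0.016  -0.0016]
boss w 0.04591733217393701 boss edge z 0.021454824539161726 0.021430455334779292 wt [ 0.00044909 -0.016       0.04073114] 0.039363528277497166
```

Call:
carry_out:
  commands:
    - {"translation": [0.1, 0.4, 0.05], "roll": 0.1, "gripper": 1}
    - {"translation": [0.18, 0.8, 0.05], "roll": 0.14, "gripper": 1}
    - {"translation": [0.18, 0.8, 0], "roll": 0.15, "gripper": 1}
    - {"translation": [0.18, 0.8, 0], "roll": 0.15, "gripper": 1}
    - {"translation": [0.18, 0.8, 0], "roll": 0.15, "gripper": 1}
    - {"translation": [0.18, 0.8, 0], "roll": 0.15, "gripper": 1}
    - {"translation": [0.18, 0.8, 0], "roll": 0.1, "gripper": 1}
    - {"translation": [0.1, 0.6, 0], "roll": 0.075, "gripper": 1}
    - {"translation": [0, 0, 0], "roll": 0, "gripper": 1}
    - {"translation": [0, 0, 0], "roll": 0, "gripper": 1}

```text
t: 8.6
ee_pos: [0.5454, -0.0492, 0.2297]
orientation: [[-0.25, -0.003, -0.968], [0.968, -0.0, -0.25], [0.0, -1.0, 0.003]]
ft_force: [-0.9, -0.1, -4.4]
grip_width: 0.0443
```

Call:
carry_out:
  commands:
    - {"translation": [0, 0, 0], "roll": 0, "gripper": 1}
    - {"translation": [0, 0, 0], "roll": 0, "gripper": 1}
    - {"translation": [0, 0, 0], "roll": 0, "gripper": 1}
    - {"translation": [0, 0, 0], "roll": 0, "gripper": 1}

```text
t: 8.93
ee_pos: [0.5455, -0.0514, 0.2311]
orientation: [[-0.247, -0.0, -0.969], [0.969, -0.0, -0.247], [0.0, -1.0, 0.0]]
ft_force: [0.3, -0.0, -4.2]
grip_width: 0.0446
```

```bash
python3 look.py w9 220 110 200; python3 - <<'E'
from h import *
b=shot('side','s9.png');a=shot('scene','a9.png')
for n,c in(('s9',(308,145)),('a9',(285,170))):
    im=cv2.imread('pics/'+n+'.png');cv2.imwrite('pics/'+n+'c.png',cv2.resize(im[max(0,c[1]-60):c[1]+60,c[0]-60:c[0]+60],(500,500),interpolation=cv2.INTER_CUBIC))
E
```

```text
8.98 [ 0.54561167 -0.0512825   0.23128446] [-2.46710241e-01  9.69089293e-01 -4.00527710e-06] [-0.34752296  0.50262221 -4.20260937] 0.04433625541349663 0.2849796457596017
```

View pics/w9c.png

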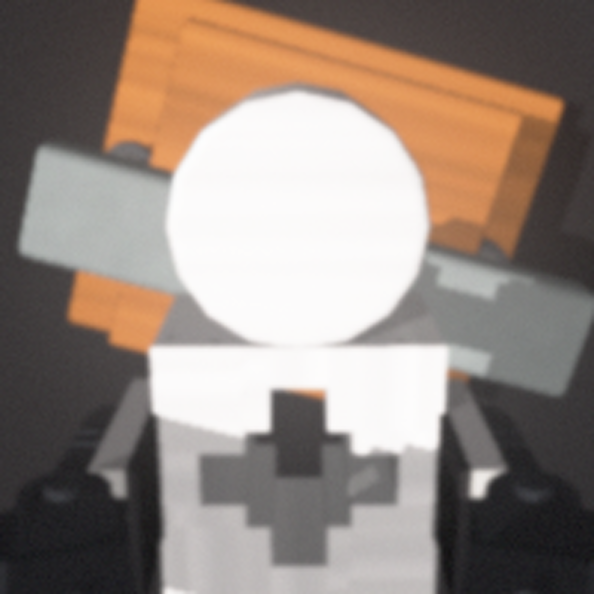

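View pics/s9c.png

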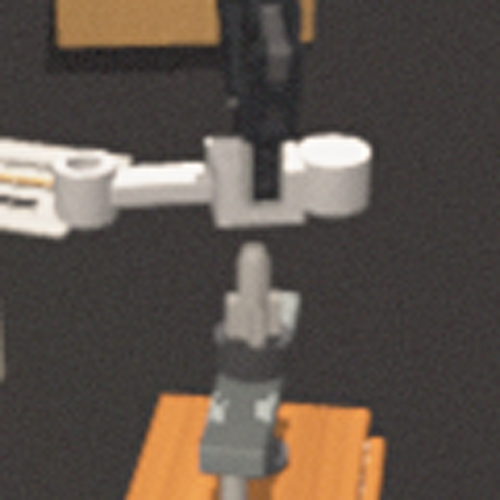

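View pics/a9c.png

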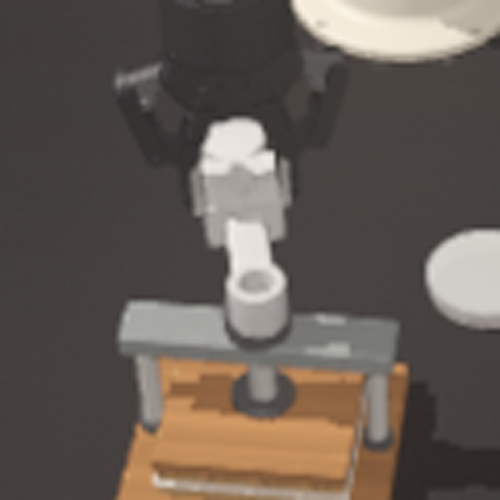

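Call:
carry_out:
  commands:
    - {"translation": [-0.02, 0.07, -0.2], "roll": 0, "gripper": 1}
    - {"translation": [0, 0, -0.2], "roll": 0, "gripper": 1}
    - {"translation": [0, 0, 0], "roll": 0, "gripper": 1}
    - {"translation": [0, 0, 0], "roll": 0, "gripper": 1}
    - {"translation": [0, 0, 0], "roll": 0, "gripper": 1}

```text
t: 9.5
ee_pos: [0.5451, -0.0477, 0.2152]
orientation: [[-0.248, -0.0, -0.969], [0.969, -0.0, -0.248], [-0.0, -1.0, 0.0]]
ft_force: [-0.3, -0.7, -3.5]
grip_width: 0.0447
```

```bash
python3 look.py w10 220 110 200; python3 - <<'E'
from h import *
b=shot('side','s10.png')
im=cv2.imread('pics/s10.png');cv2.imwrite('pics/s10c.png',cv2.resize(im[100:200,260:360],(600,600),interpolation=cv2.INTER_CUBIC))
E
```

```text
9.55 [ 0.54521007 -0.04767783  0.21547537] [-2.48277791e-01  9.68688831e-01 -2.94796204e-04] [-0.21699948 -1.29815051 -3.96076856] 0.044413262900173216 0.2886958401060083
```

View pics/w10c.png

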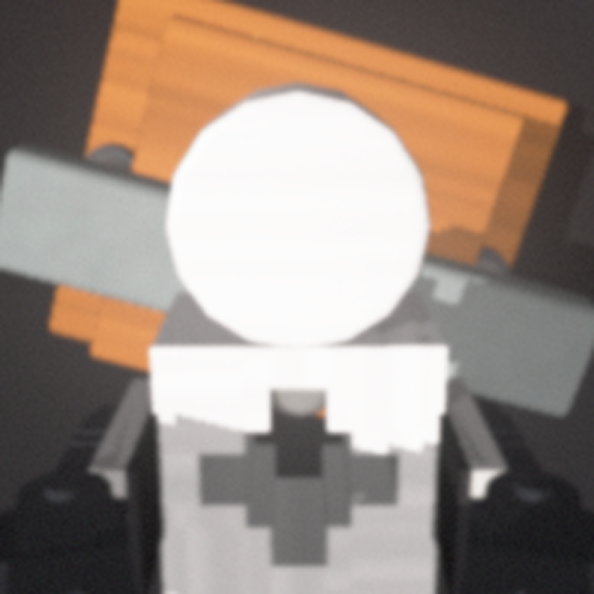

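View pics/s10c.png

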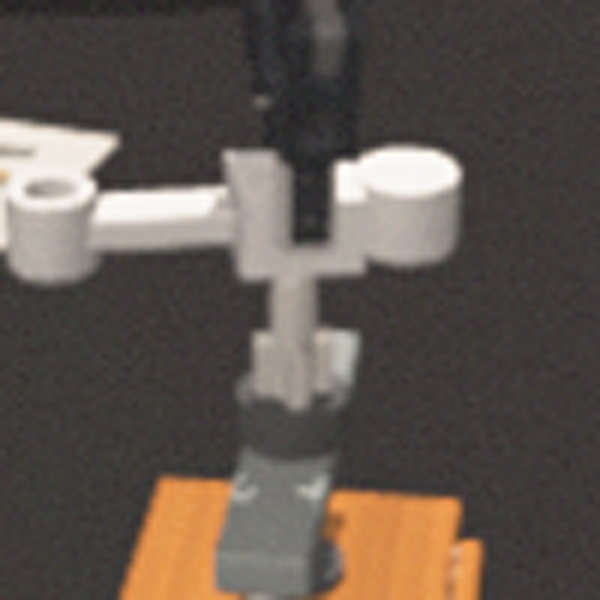

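```bash
python3 - <<'E'
from h import *
import pickle
w=pickle.load(open('w10.pkl','rb'))
x=np.array([-.24828,.96869,0]);z=np.array([-.96869,-.24828,0]);t=np.array([0.54521,-0.04768,0.21548])
for zz in(-.0045,-.0025,-.0005):
  P=[t+x*.0005+z*(zz+d)+[0,0,.191-t[2]] for d in(.0055,0,-.0055)]
  print(zz,((proj(w,P)-[220,110]+.33)/.3367).round(0).tolist())
w=pickle.load(open('w4.pkl','rb'))
print([ (atz(w,(260+p[0]/4.95-.4,70+p[1]/4.95-.4),.188)).round(4) for p in[(247,256),(355,256),(300,200),(300,308)]])
E
```

```text
-0.0045 [[303.0, 375.0], [303.0, 400.0], [303.0, 424.0]]
-0.0025 [[303.0, 366.0], [303.0, 391.0], [303.0, 415.0]]
-0.0005 [[303.0, 357.0], [303.0, 382.0], [303.0, 406.0]]
[array([ 0.5437, -0.0526,  0.188 ]), array([ 0.55  , -0.0425,  0.188 ]), array([ 0.5417, -0.0445,  0.188 ]), array([ 0.5516, -0.0506,  0.188 ])]
```

Call:
carry_out:
  commands:
    - {"translation": [0, 0, -0.2], "roll": 0, "gripper": 1}
    - {"translation": [0, 0, -0.2], "roll": 0, "gripper": 1}
    - {"translation": [0, 0, -0.2], "roll": 0, "gripper": 1}
    - {"translation": [0, 0, -0.15], "roll": 0, "gripper": 1}
    - {"translation": [0, 0, 0], "roll": 0, "gripper": 1}
    - {"translation": [0, 0, 0], "roll": 0, "gripper": 1}
    - {"translation": [0, 0, 0], "roll": 0, "gripper": 1}

```text
t: 10.18
ee_pos: [0.5452, -0.0477, 0.1855]
orientation: [[-0.248, 0.0, -0.969], [0.969, -0.0, -0.248], [-0.0, -1.0, -0.0]]
ft_force: [0.3, -0.1, -3.6]
grip_width: 0.0445
```

```bash
python3 look.py w11 220 110 200
```

```text
10.23 [ 0.54529559 -0.0477041   0.18569109] [-2.48218178e-01  9.68704117e-01 -2.63976961e-04] [ 0.5584123   0.13066117 -4.51972708] 0.04443960007557881 0.2315618326681684
```

View pics/w11c.png

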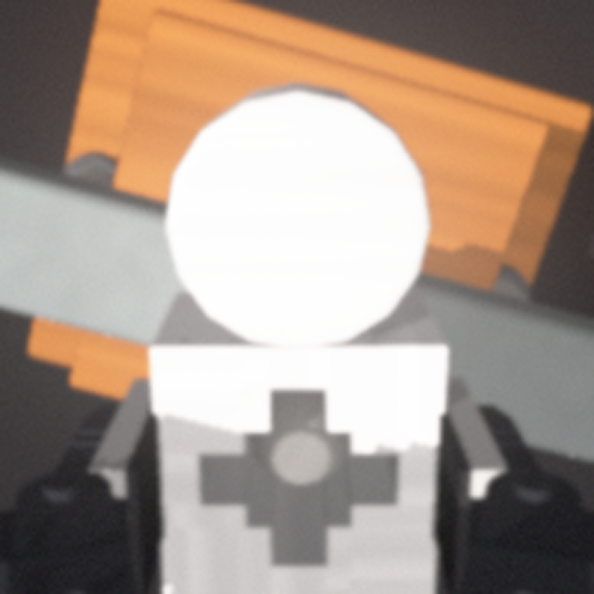

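Call:
carry_out:
  commands:
    - {"translation": [0, 0, -0.13], "roll": 0, "gripper": 1}
    - {"translation": [0, 0, -0.13], "roll": 0, "gripper": 1}
    - {"translation": [0, 0, -0.13], "roll": 0, "gripper": 1}
    - {"translation": [0, 0, 0], "roll": 0, "gripper": 1}
    - {"translation": [0, 0, 0], "roll": 0, "gripper": 1}

```text
t: 10.65
ee_pos: [0.5447, -0.0478, 0.1692]
orientation: [[-0.248, -0.001, -0.969], [0.969, -0.0, -0.248], [0.0, -1.0, 0.001]]
ft_force: [0.0, 0.4, -3.1]
grip_width: 0.0447
```

Call:
carry_out:
  commands:
    - {"translation": [0, 0, -0.13], "roll": 0, "gripper": 1}
    - {"translation": [0, 0, -0.13], "roll": 0, "gripper": 1}
    - {"translation": [0, 0, -0.08], "roll": 0, "gripper": 1}
    - {"translation": [0, 0, 0], "roll": 0, "gripper": 1}
    - {"translation": [0, 0, 0], "roll": 0, "gripper": 1}
    - {"translation": [0, 0, 0], "roll": 0, "gripper": 1}

```text
t: 11.15
ee_pos: [0.545, -0.0477, 0.1561]
orientation: [[-0.248, -0.0, -0.969], [0.969, -0.0, -0.248], [0.0, -1.0, 0.0]]
ft_force: [-0.1, 0.9, -3.3]
grip_width: 0.0445
```

```bash
python3 look.py w12 220 110 200;python3 - <<'E'
from h import *
b=shot('side','s12.png')
im=cv2.imread('pics/s12.png');cv2.imwrite('pics/s12c.png',cv2.resize(im[110:210,260:360],(600,600),interpolation=cv2.INTER_CUBIC))
E
```

```text
11.2 [ 0.54502754 -0.04768109  0.15614726] [-2.47992015e-01  9.68762075e-01  4.74464336e-05] [-0.51873826  0.62575078 -2.95387562] 0.04438573614735738 0.152249050363045
```

View pics/s12c.png

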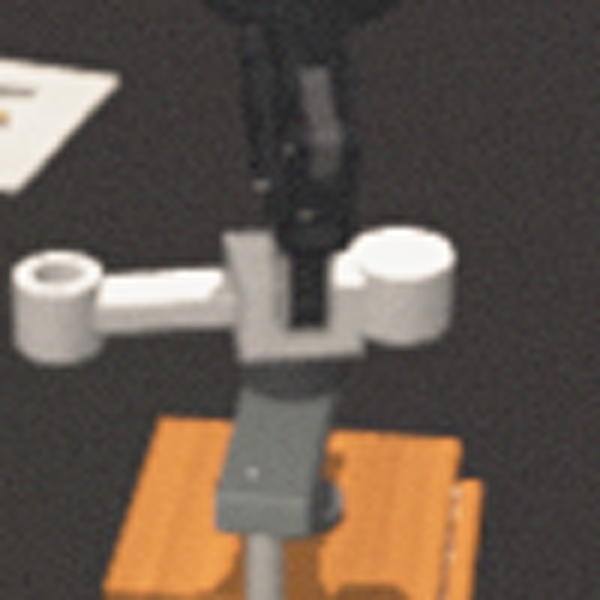

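Almost home; press gently a little further until there is contact.

Call:
carry_out:
  commands:
    - {"translation": [0, 0, -0.05], "roll": 0, "gripper": 1}
    - {"translation": [0, 0, -0.03], "roll": 0, "gripper": 1}
    - {"translation": [0, 0, 0], "roll": 0, "gripper": 1}
    - {"translation": [0, 0, 0], "roll": 0, "gripper": 1}
    - {"translation": [0, 0, 0], "roll": 0, "gripper": 1}

```text
t: 11.67
ee_pos: [0.5453, -0.0477, 0.1551]
orientation: [[-0.249, 0.002, -0.969], [0.969, -0.0, -0.249], [-0.001, -1.0, -0.002]]
ft_force: [-3.5, 1.4, 6.3]
grip_width: 0.0448
```

Call:
carry_out:
  commands:
    - {"translation": [0, 0, 0], "roll": 0, "gripper": 0.3}
    - {"translation": [0, 0, 0], "roll": 0, "gripper": 0}
    - {"translation": [0, 0, 0], "roll": 0, "gripper": 0}
    - {"translation": [0, 0, 0], "roll": 0, "gripper": 0}
    - {"translation": [0, 0, 0], "roll": 0, "gripper": 0}
    - {"translation": [0, 0, 0], "roll": 0, "gripper": 0}

```text
t: 12.17
ee_pos: [0.5451, -0.0477, 0.1529]
orientation: [[-0.248, -0.0, -0.969], [0.969, -0.0, -0.248], [-0.0, -1.0, 0.0]]
ft_force: [-1.2, 0.2, -0.3]
grip_width: 0.0851
```

```bash
python3 look.py w13 220 110 200;python3 - <<'E'
from h import *
b=shot('side','s13.png')
im=cv2.imread('pics/s13.png');cv2.imwrite('pics/s13c.png',cv2.resize(im[110:210,260:360],(600,600),interpolation=cv2.INTER_CUBIC))
E
```

```text
12.22 [ 0.54502397 -0.04772244  0.15286413] [-2.48077816e-01  9.68740107e-01 -4.50130439e-05] [ 0.13921836  0.32368518 -0.38887728] 0.08512290463786783 0.05412799055743946
```

View pics/w13.png

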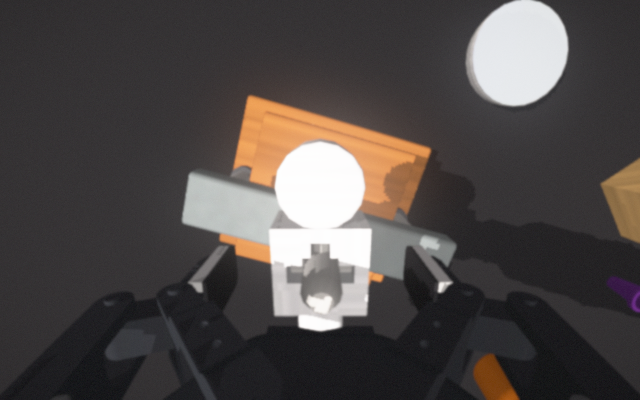

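View pics/s13c.png

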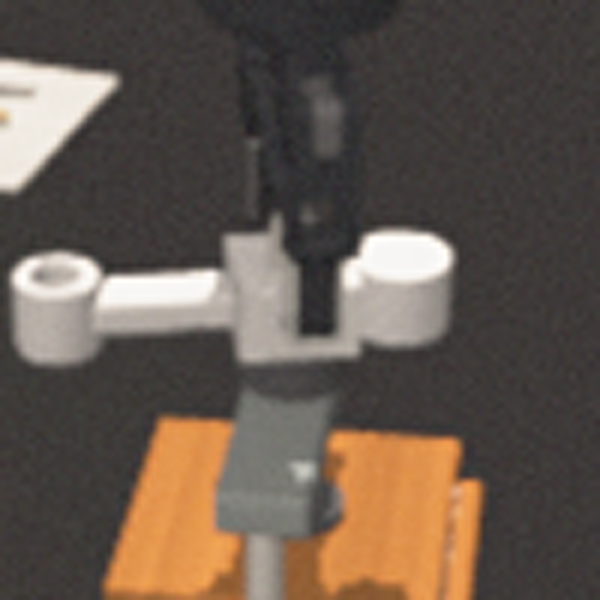

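Call:
carry_out:
  commands:
    - {"translation": [0, 0, 0.5], "roll": 0, "gripper": 0}
    - {"translation": [0, 0, 0.9], "roll": 0, "gripper": 0}
    - {"translation": [0, 0, 0.9], "roll": 0, "gripper": 0}
    - {"translation": [0.6, 0.15, 0.4], "roll": 0, "gripper": 0}
    - {"translation": [0.9, 0.23, 0], "roll": 0, "gripper": 0}
    - {"translation": [0.9, 0.23, 0], "roll": 0, "gripper": 0}
    - {"translation": [0.9, 0.23, 0], "roll": 0, "gripper": 0}
    - {"translation": [0.6, 0.15, 0], "roll": 0, "gripper": 0}
    - {"translation": [0, 0, 0], "roll": 0, "gripper": 0}
    - {"translation": [0, 0, 0], "roll": 0, "gripper": 0}

```text
t: 13.1
ee_pos: [0.7015, -0.0077, 0.2589]
orientation: [[-0.248, -0.003, -0.969], [0.969, -0.0, -0.248], [0.0, -1.0, 0.003]]
ft_force: [0.4, -0.5, 0.1]
grip_width: 0.0854
```

Call:
carry_out:
  commands:
    - {"translation": [0, 0, 0], "roll": 0, "gripper": 0}
    - {"translation": [0, 0, 0], "roll": 0, "gripper": 0}
    - {"translation": [0, 0, 0], "roll": 0, "gripper": 0}

```text
t: 13.35
ee_pos: [0.7002, -0.0084, 0.2619]
orientation: [[-0.248, 0.001, -0.969], [0.969, 0.0, -0.248], [-0.0, -1.0, -0.001]]
ft_force: [-0.6, 0.6, 0.3]
grip_width: 0.0856
```

```bash
python3 look.py w14 240 20 200 crank_socket:.168 crank_bore:.153 crank_weight:.153 spindle_tip:.191
```

```text
13.4 [ 0.70030267 -0.00837672  0.26199874] [-2.47940307e-01  9.68775307e-01 -9.49706433e-05] [-1.26453768  0.25504341 -0.05509543] 0.08547802892473848 0.20675124898465305
crank_socket [320.8, 122.5] 0.73 [ 0.6339 -0.0253  0.168 ]
crank_bore [317.6, 3.7] 0.97 [ 0.5479 -0.0499  0.153 ]
```

View pics/w14c.png

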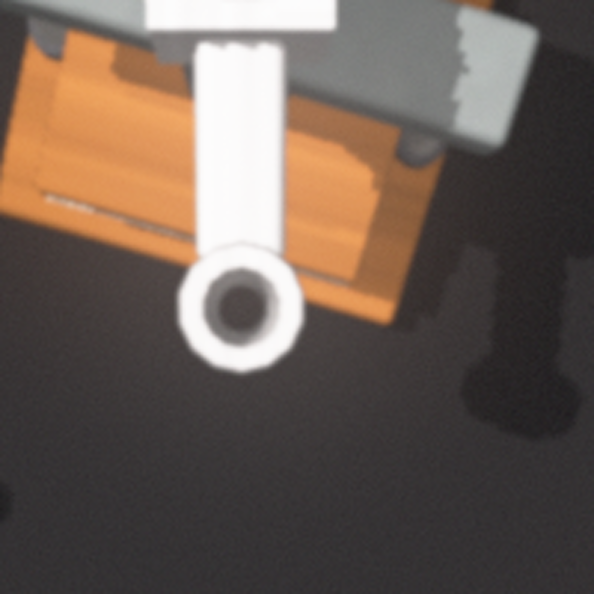

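Call:
carry_out:
  commands:
    - {"translation": [-0.45, 0.8, 0], "roll": 0, "gripper": 0}
    - {"translation": [-0.45, 0.8, 0], "roll": 0, "gripper": 0}
    - {"translation": [-0.45, 0.8, 0], "roll": 0, "gripper": 0}
    - {"translation": [-0.45, 0.8, 0], "roll": 0, "gripper": 0}
    - {"translation": [-0.45, 0.8, 0], "roll": 0, "gripper": 0}
    - {"translation": [-0.45, 0.8, 0], "roll": 0, "gripper": 0}
    - {"translation": [-0.45, 0.8, 0], "roll": 0, "gripper": 0}
    - {"translation": [-0.45, 0.8, 0], "roll": 0, "gripper": 0}
    - {"translation": [-0.45, 0.8, 0], "roll": 0, "gripper": 0}
    - {"translation": [-0.45, 0.8, 0], "roll": 0, "gripper": 0}

```text
t: 14.43
ee_pos: [0.5197, 0.3132, 0.2614]
orientation: [[-0.248, 0.001, -0.969], [0.969, 0.001, -0.248], [0.0, -1.0, -0.001]]
ft_force: [0.9, 1.5, 0.0]
grip_width: 0.0852
```

Call:
carry_out:
  commands:
    - {"translation": [0, 0, 0], "roll": 0, "gripper": 0}
    - {"translation": [0, 0, 0], "roll": 0, "gripper": 0}
    - {"translation": [0, 0, 0], "roll": 0, "gripper": 0}
    - {"translation": [0, 0, 0], "roll": 0, "gripper": 0}

```text
t: 14.77
ee_pos: [0.5214, 0.311, 0.2611]
orientation: [[-0.247, 0.0, -0.969], [0.969, -0.0, -0.247], [-0.0, -1.0, -0.0]]
ft_force: [0.8, 0.4, 0.5]
grip_width: 0.085
```

```bash
python3 look.py w15 220 20 200 grip_centre:.082 rest:0 crank_weight:.1
```

```text
14.82 [0.52149816 0.31082889 0.261004  ] [-2.46469312e-01  9.69150593e-01 -8.07335864e-05] [ 0.03583382 -0.28768386  0.97968781] 0.08556445290336831 0.23369688523281062
grip_centre [325.1, 124.4] 0.92 [0.4548 0.2992 0.082 ]
grip_centre [405.2, 175.2] 0.74 [0.4861 0.4015 0.082 ]
rest [322.6, 123.6] 0.63 [0.4539 0.2969 0.    ]
```

View pics/w15.png

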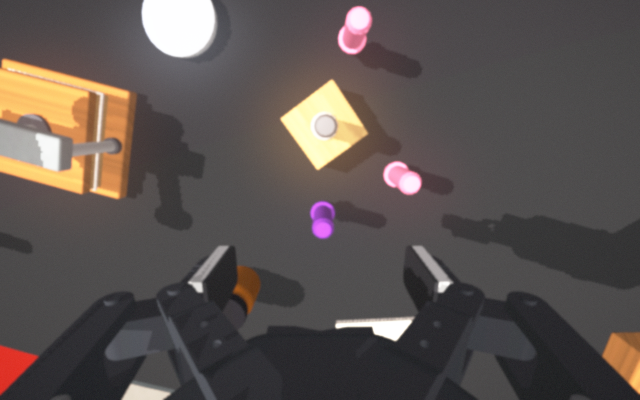

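View pics/w15c.png

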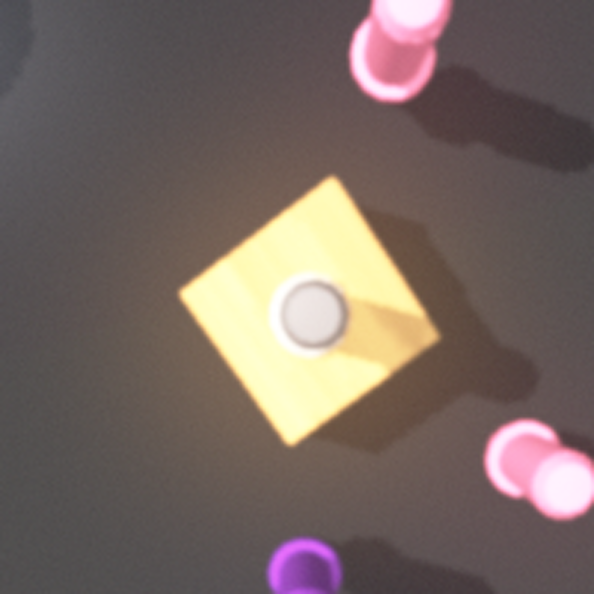

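```bash
python3 - <<'E'
from h import *
import pickle
w=pickle.load(open('w15.pkl','rb'))
f=lambda p:(220+p[0]*.3367-.33,20+p[1]*.3367-.33)
print('top',atz(w,f((314,315)),.116),'collar',atz(w,f((311,314)),.051))
c=[atz(w,f(p),.048) for p in[(333,177),(181,294),(291,445),(440,337)]]
print('rest',np.mean(c,0),[np.linalg.norm(c[i]-c[i-1]) for i in range(4)])
a=shot('scene');b=shot('side')
r=[nets.masks_of('grip_centre',n) for n in('scene','side')]
for q in r: print([(np.round(x['bbox'],1).tolist(),round(x['conf'],2)) for x in q])
print([proj(k,[[.4555,.2985,.116],[.4555,.2985,.082],[.4555,.2985,.054]]).round(1).tolist() for k in(a,b)])
for t in['grip_centre']:
  for n in['scene','side']: print([(np.round(x['centre'][::-1],1).tolist(),round(x['conf'],2)) for x in nets.place_of(t,n)])
E
```

```text
top [0.45625263 0.29922927 0.116     ] collar [0.45587068 0.29912252 0.051     ]
rest [0.4564222  0.29942639 0.048     ] [np.float64(0.075321289152875), np.float64(0.07507468099315552), np.float64(0.07550670884449641), np.float64(0.0752970456811662)]
[([412.3, 183.9, 13.2, 21.1], 0.69), ([450.5, 201.9, 15.6, 31.2], 0.58), ([412.9, 164.4, 14.0, 24.9], 0.55), ([424.5, 219.3, 14.0, 30.3], 0.49)]
[([402.2, 316.2, 21.3, 49.7], 0.84), ([273.5, 314.8, 13.6, 45.8], 0.81), ([339.9, 298.1, 15.6, 38.1], 0.74)]
[[[414.4, 173.0], [412.8, 181.8], [411.5, 188.8]], [[340.9, 282.0], [339.7, 296.3], [338.9, 307.5]]]
[([411.2, 160.6], 0.76), ([447.6, 194.6], 0.71), ([424.1, 213.2], 0.64), ([413.0, 185.5], 0.61)]
[([317.1, 356.3], 0.82), ([277.2, 308.9], 0.79), ([402.9, 307.9], 0.6), ([338.8, 295.1], 0.59)]
```

Call:
carry_out:
  commands:
    - {"translation": [-0.55, -0.1, -0.5], "roll": 0, "gripper": 0}
    - {"translation": [-0.55, -0.1, -0.6], "roll": 0, "gripper": 0}
    - {"translation": [-0.54, -0.09, -0.6], "roll": 0, "gripper": 0}
    - {"translation": [0, 0, 0], "roll": 0, "gripper": 0}
    - {"translation": [0, 0, 0], "roll": 0, "gripper": 0}
    - {"translation": [0, 0, 0], "roll": 0, "gripper": 0}
    - {"translation": [0, 0, 0], "roll": 0, "gripper": 0}

```text
t: 15.85
ee_pos: [0.4568, 0.3014, 0.1943]
orientation: [[-0.248, 0.003, -0.969], [0.969, 0.002, -0.248], [0.002, -1.0, -0.003]]
ft_force: [-0.4, 0.4, 0.1]
grip_width: 0.0855
```

```bash
python3 look.py w16 220 160 200
```

```text
15.9 [0.45668014 0.30126206 0.19422289] [-0.24785515  0.96879587  0.00154231] [-0.43390728  0.2976991   0.72650849] 0.08542460889808445 0.4777070858132186
```

View pics/w16.png

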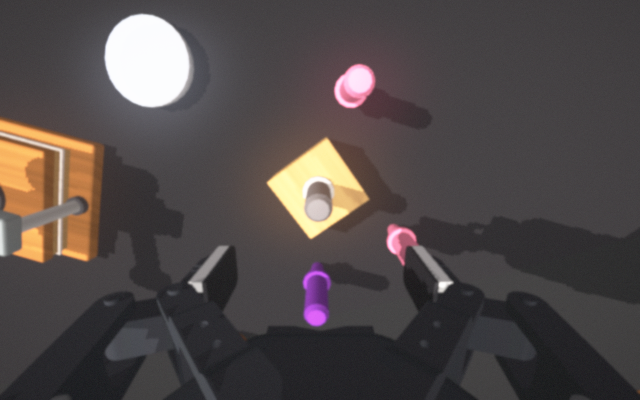

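```bash
python3 - <<'E'
from h import *
import pickle
w=pickle.load(open('w16.pkl','rb'));v=pickle.load(open('w15.pkl','rb'))
print(atz(w,(318.5,208),.116),tri([(w,(318.5,208)),(v,(325.4,125.7))]))
E
```

```text
[0.45477825 0.29917803 0.116     ] (array([0.45618287, 0.29941308, 0.11121562]), [np.float64(0.12492687462774799), np.float64(0.10321161784827837)])
```

View pics/w16c.png

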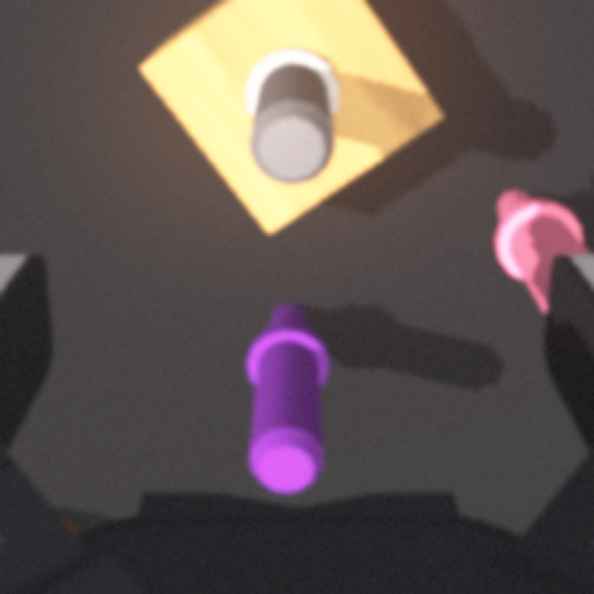

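Call:
carry_out:
  commands:
    - {"translation": [-0.02, -0.05, -0.6], "roll": 0, "gripper": 0}
    - {"translation": [0, 0, -0.8], "roll": 0, "gripper": 0}
    - {"translation": [0, 0, -0.8], "roll": 0, "gripper": 0}
    - {"translation": [0, 0, -0.6], "roll": 0, "gripper": 0}
    - {"translation": [0, 0, -0.2], "roll": 0, "gripper": 0}
    - {"translation": [0, 0, 0], "roll": 0, "gripper": 0}
    - {"translation": [0, 0, 0], "roll": 0, "gripper": 0}
    - {"translation": [0, 0, 0], "roll": 0, "gripper": 0}

```text
t: 16.57
ee_pos: [0.4559, 0.2996, 0.0749]
orientation: [[-0.248, 0.003, -0.969], [0.969, 0.003, -0.248], [0.002, -1.0, -0.004]]
ft_force: [0.1, -0.2, 0.3]
grip_width: 0.0854
```

Call:
carry_out:
  commands:
    - {"translation": [0, 0, 0], "roll": 0, "gripper": 1}
    - {"translation": [0, 0, 0], "roll": 0, "gripper": 1}
    - {"translation": [0, 0, 0], "roll": 0, "gripper": 1}
    - {"translation": [0, 0, 0], "roll": 0, "gripper": 1}
    - {"translation": [0, 0, 0], "roll": 0, "gripper": 1}
    - {"translation": [0, 0, 0], "roll": 0, "gripper": 1}
    - {"translation": [0, 0, 0], "roll": 0, "gripper": 1}
    - {"translation": [0, 0, 0], "roll": 0, "gripper": 1}
    - {"translation": [0, 0, 0], "roll": 0, "gripper": 1}
    - {"translation": [0, 0, 0], "roll": 0, "gripper": 1}
  squeeze: 50

```text
t: 17.4
ee_pos: [0.4547, 0.2985, 0.0734]
orientation: [[-0.248, 0.0, -0.969], [0.969, 0.0, -0.248], [0.0, -1.0, -0.0]]
ft_force: [-1.5, 0.2, 5.3]
grip_width: 0.023
```

```bash
python3 look.py w17 220 160 200
```

```text
17.45 [0.45470851 0.29847379 0.07340691] [-2.48319810e-01  9.68678093e-01  1.55730776e-04] [-1.50907026 -0.43834325  5.07127577] 0.023000509537970067 0.12024447163240072
```

View pics/w17.png

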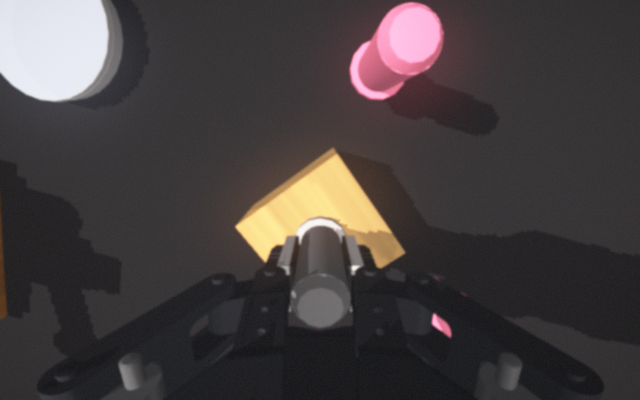

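Call:
carry_out:
  commands:
    - {"translation": [0, 0, 0.5], "roll": 0, "gripper": 1}
    - {"translation": [0, 0, 0.9], "roll": 0, "gripper": 1}
    - {"translation": [0, 0, 0.9], "roll": 0, "gripper": 1}
    - {"translation": [0, 0, 0.9], "roll": 0, "gripper": 1}
    - {"translation": [0, 0, 0.9], "roll": 0, "gripper": 1}
    - {"translation": [0, 0, 0.5], "roll": 0, "gripper": 1}
    - {"translation": [0, 0, 0], "roll": 0, "gripper": 1}
    - {"translation": [0, 0, 0], "roll": 0, "gripper": 1}
    - {"translation": [0, 0, 0], "roll": 0, "gripper": 1}

```text
t: 18.2
ee_pos: [0.4537, 0.2977, 0.2551]
orientation: [[-0.248, -0.003, -0.969], [0.969, -0.002, -0.248], [-0.001, -1.0, 0.003]]
ft_force: [-0.3, 0.3, -1.0]
grip_width: 0.023
```

```bash
python3 look.py w18 250 190 150;python3 - <<'E'
from h import *
b=shot('side','s18.png')
im=cv2.imread('pics/s18.png');cv2.imwrite('pics/s18c.png',cv2.resize(im[170:320,260:410],(600,600),interpolation=cv2.INTER_CUBIC))
E
```

```text
18.25 [0.45369886 0.29761384 0.25471664] [-0.24774145  0.96882459 -0.00175866] [ 0.88584209  0.9741728  -0.96921269] 0.022973851106540256 0.4736335947148248
```

View pics/w18c.png

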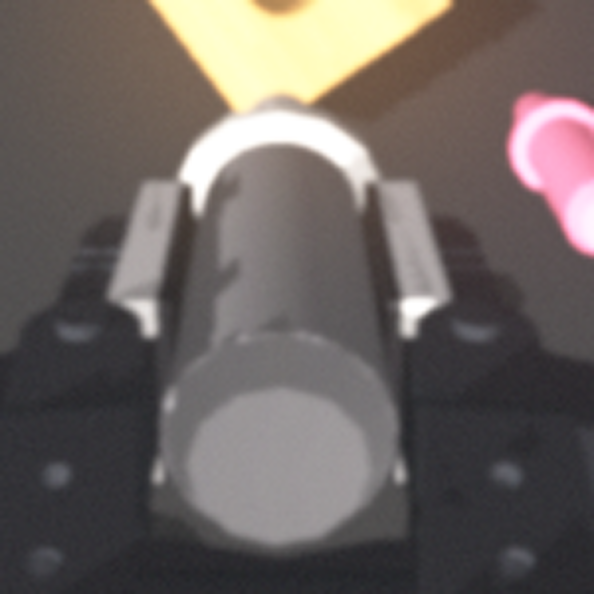

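View pics/s18c.png

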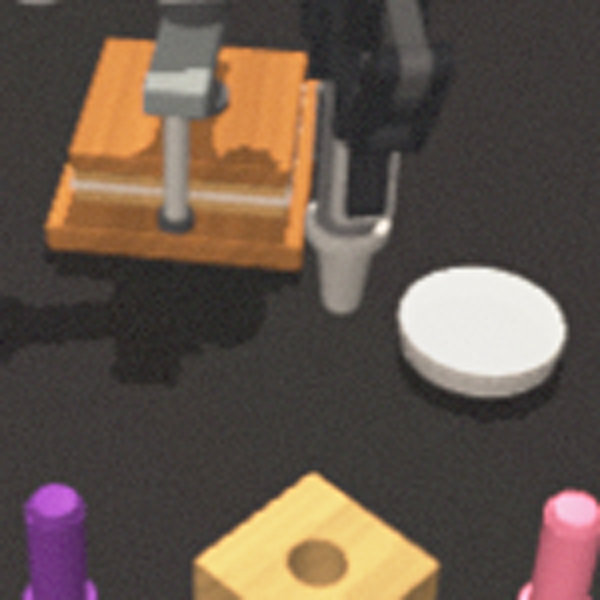

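```bash
python3 - <<'E'
from h import *
import pickle
w=pickle.load(open('w18.pkl','rb'));t=np.array([0.45369886,0.29761384,0.25471664])
x=np.array([-.24774,.96883,0]);R=np.c_[x,[0,0,-1],np.cross(x,[0,0,-1])]
f=lambda p:(250+p[0]*.2525-.37,190+p[1]*.2525-.37)
g=lambda p,dy:R.T@(atz(w,f(p),t[2]-dy)-t)
print('top',g((281,465),-.0426), 'w',np.linalg.norm(g((190,465),-.0426)-g((372,465),-.0426)))
print('top near/far',g((281,385),-.0426),g((281,545),-.0426))
print('collar far edge',g((280,108),.0194),g((280,108),.0254))
print('collar lat',g((180,180),.0194),g((380,180),.0194))
E
```

```text
top [-0.00021989 -0.0426     -0.00202975] w 0.017862205457921613
top near/far [-0.0002242  -0.0426      0.00690486] [-0.00021524 -0.0426     -0.01143737]
collar far edge [-0.00031623  0.0194      0.01457637] [-0.00031531  0.0254      0.01261922]
collar lat [-0.01533324  0.0194      0.00320552] [0.01470307 0.0194     0.00321378]
```

Call:
carry_out:
  commands:
    - {"translation": [0.25, -0.45, 0], "roll": 0, "gripper": 1}
    - {"translation": [0.49, -0.89, 0], "roll": 0, "gripper": 1}
    - {"translation": [0.49, -0.89, 0], "roll": 0, "gripper": 1}
    - {"translation": [0.49, -0.89, 0], "roll": 0, "gripper": 1}
    - {"translation": [0.49, -0.89, 0], "roll": 0, "gripper": 1}
    - {"translation": [0.49, -0.89, 0], "roll": 0, "gripper": 1}
    - {"translation": [0.49, -0.89, 0], "roll": 0, "gripper": 1}
    - {"translation": [0.49, -0.89, 0], "roll": 0, "gripper": 1}
    - {"translation": [0.49, -0.89, 0], "roll": 0, "gripper": 1}
    - {"translation": [0.3, -0.51, 0], "roll": 0, "gripper": 1}

```text
t: 19.13
ee_pos: [0.6341, -0.0285, 0.2546]
orientation: [[-0.245, -0.003, -0.969], [0.969, -0.001, -0.245], [-0.0, -1.0, 0.004]]
ft_force: [0.6, 0.7, -0.3]
grip_width: 0.0229
```

Call:
carry_out:
  commands:
    - {"translation": [0, 0, 0], "roll": 0, "gripper": 1}
    - {"translation": [0, 0, 0], "roll": 0, "gripper": 1}
    - {"translation": [0, 0, 0], "roll": 0, "gripper": 1}
    - {"translation": [0, 0, 0], "roll": 0, "gripper": 1}
    - {"translation": [0, 0, 0], "roll": 0, "gripper": 1}

```text
t: 19.55
ee_pos: [0.6329, -0.0237, 0.2569]
orientation: [[-0.25, -0.0, -0.968], [0.968, 0.0, -0.25], [0.0, -1.0, 0.0]]
ft_force: [1.0, 0.2, -1.7]
grip_width: 0.0228
```

```bash
cat > two.py <<'E'
from h import *
import sys
n=sys.argv[1]
for cam,(cx,cy),k in(('side',(265,145),'s'),('scene',(298,185),'a')):
    c=shot(cam,k+n+'.png');im=cv2.imread('pics/'+k+n+'.png')
    cv2.imwrite('pics/'+k+n+'c.png',cv2.resize(im[cy-60:cy+60,cx-60:cx+60],(480,480),interpolation=cv2.INTER_CUBIC))
A=cv2.imread('pics/s'+n+'c.png');B=cv2.imread('pics/a'+n+'c.png');cv2.imwrite('pics/t'+n+'.png',cv2.resize(np.hstack([A,B]),(800,400)))
E
python3 look.py w19 250 100 150; python3 two.py 19
```

```text
19.6 [ 0.63301609 -0.02373689  0.2570761 ] [-2.49773725e-01  9.68304230e-01  7.36822183e-05] [-0.33971096  0.78853086 -0.96545382] 0.023113643790012017 0.2642184769359666
```

View pics/t19.png

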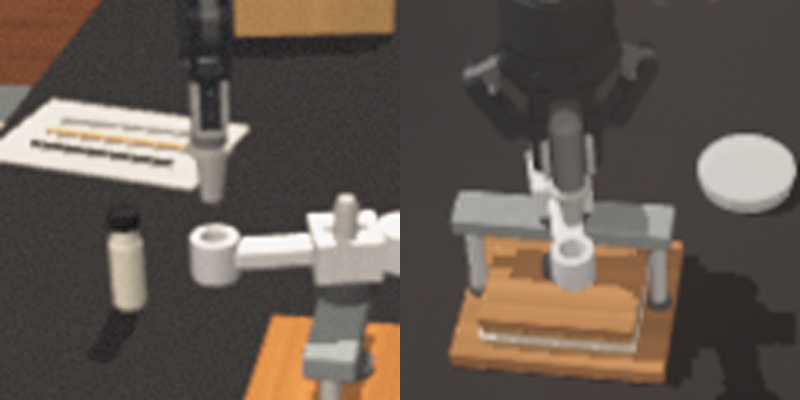

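View pics/w19.png

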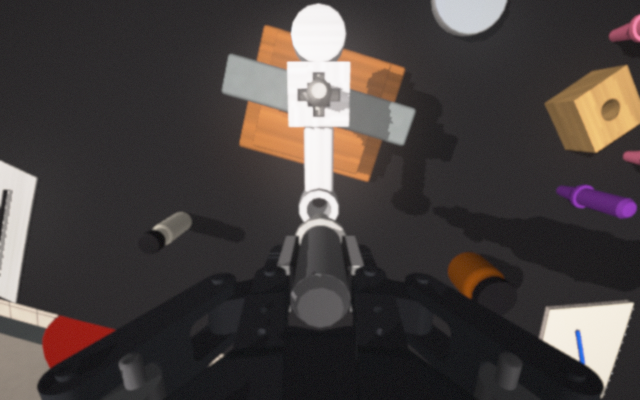

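Call:
carry_out:
  commands:
    - {"translation": [-0.01, -0.045, -0.25], "roll": 0, "gripper": 1}
    - {"translation": [0, 0, -0.25], "roll": 0, "gripper": 1}
    - {"translation": [0, 0, -0.2], "roll": 0, "gripper": 1}
    - {"translation": [0, 0, 0], "roll": 0, "gripper": 1}
    - {"translation": [0, 0, 0], "roll": 0, "gripper": 1}
    - {"translation": [0, 0, 0], "roll": 0, "gripper": 1}

```text
t: 20.2
ee_pos: [0.6332, -0.0268, 0.2289]
orientation: [[-0.248, 0.0, -0.969], [0.969, -0.0, -0.248], [-0.0, -1.0, 0.0]]
ft_force: [0.2, 1.0, -1.4]
grip_width: 0.0228
```

```bash
python3 look.py w20 250 150 150; python3 two.py 20
```

```text
20.25 [ 0.63330692 -0.02675348  0.22925991] [-2.48142943e-01  9.68723380e-01 -3.03763518e-04] [-0.04337607  0.15868847 -0.37578053] 0.02299172429794574 0.29858682200524306
```

View pics/t20.png

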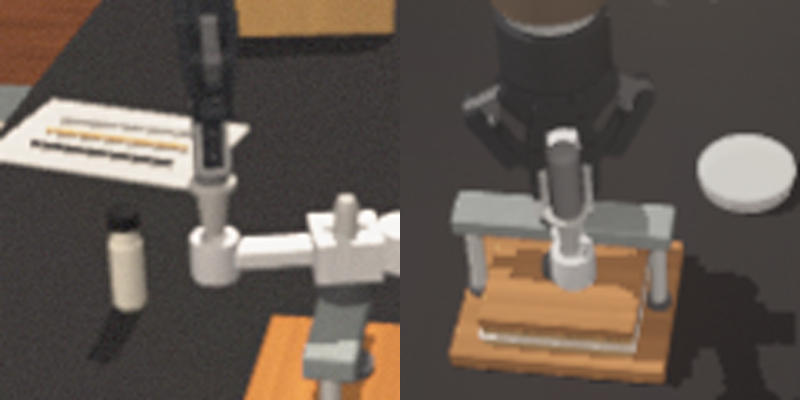

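View pics/w20c.png

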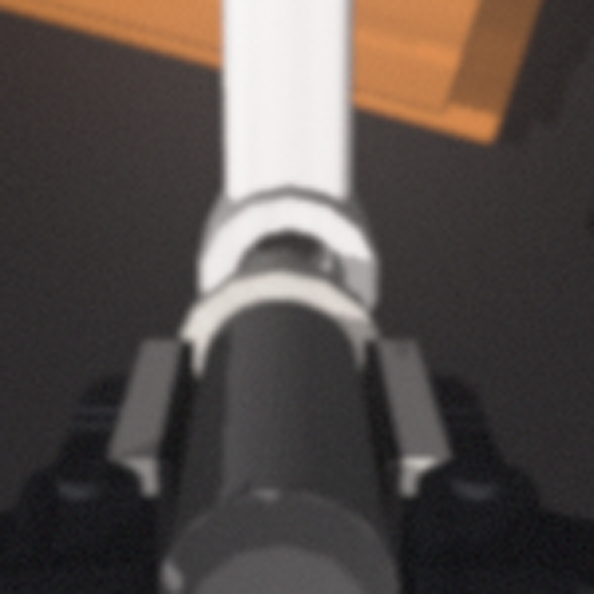

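Call:
carry_out:
  commands:
    - {"translation": [-0.015, 0.033, 0], "roll": 0, "gripper": 1}
    - {"translation": [0, 0, -0.15], "roll": 0, "gripper": 1}
    - {"translation": [0, 0, -0.2], "roll": 0, "gripper": 1}
    - {"translation": [0, 0, -0.2], "roll": 0, "gripper": 1}
    - {"translation": [0, 0, 0], "roll": 0, "gripper": 1}
    - {"translation": [0, 0, 0], "roll": 0, "gripper": 1}
    - {"translation": [0, 0, 0], "roll": 0, "gripper": 1}

```text
t: 20.93
ee_pos: [0.6322, -0.0254, 0.2067]
orientation: [[-0.248, -0.001, -0.969], [0.969, -0.0, -0.248], [-0.0, -1.0, 0.001]]
ft_force: [0.4, 0.0, -0.1]
grip_width: 0.0225
```

```bash
python3 look.py w21 250 150 150; python3 two.py 21
```

```text
20.98 [ 0.63233647 -0.02541193  0.20694375] [-2.48094310e-01  9.68735883e-01 -5.48804178e-05] [-0.24259903 -1.13502441 -0.79275622] 0.022891442863758882 0.3024205204197728
```

View pics/t21.png

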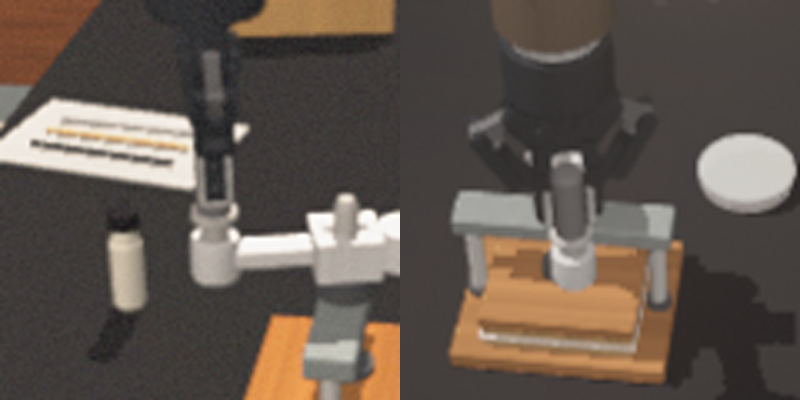

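View pics/w21c.png

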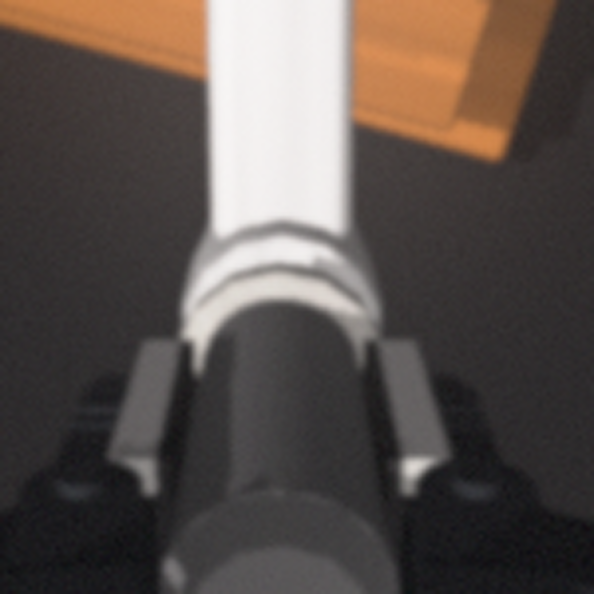

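Call:
carry_out:
  commands:
    - {"translation": [0, 0, -0.1], "roll": 0, "gripper": 1}
    - {"translation": [0, 0, -0.1], "roll": 0, "gripper": 1}
    - {"translation": [0, 0, -0.04], "roll": 0, "gripper": 1}
    - {"translation": [0, 0, 0], "roll": 0, "gripper": 1}
    - {"translation": [0, 0, 0], "roll": 0, "gripper": 1}
    - {"translation": [0, 0, 0], "roll": 0, "gripper": 1}

```text
t: 21.58
ee_pos: [0.6327, -0.0253, 0.1976]
orientation: [[-0.248, 0.001, -0.969], [0.969, 0.0, -0.248], [-0.0, -1.0, -0.001]]
ft_force: [0.8, 1.1, 0.2]
grip_width: 0.0227
```

Call:
carry_out:
  commands:
    - {"translation": [0, 0, -0.05], "roll": 0, "gripper": 1}
    - {"translation": [0, 0, 0], "roll": 0, "gripper": 1}
    - {"translation": [0, 0, 0], "roll": 0, "gripper": 1}
    - {"translation": [0, 0, 0], "roll": 0, "gripper": 1}

```text
t: 21.92
ee_pos: [0.6331, -0.0253, 0.1963]
orientation: [[-0.248, 0.002, -0.969], [0.969, 0.0, -0.248], [-0.001, -1.0, -0.002]]
ft_force: [1.8, 1.3, 4.3]
grip_width: 0.023
```

Call:
carry_out:
  commands:
    - {"translation": [0, 0, -0.06], "roll": 0, "gripper": 1}
    - {"translation": [0, 0, 0], "roll": 0, "gripper": 1}
    - {"translation": [0, 0, 0], "roll": 0, "gripper": 1}
    - {"translation": [0, 0, 0], "roll": 0, "gripper": 1}

```text
t: 22.25
ee_pos: [0.6337, -0.0254, 0.1952]
orientation: [[-0.249, 0.004, -0.969], [0.969, -0.0, -0.249], [-0.001, -1.0, -0.004]]
ft_force: [1.4, 2.2, 8.6]
grip_width: 0.0228
```

```bash
python3 two.py 22
```

```text
(no output)
```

View pics/t22.png

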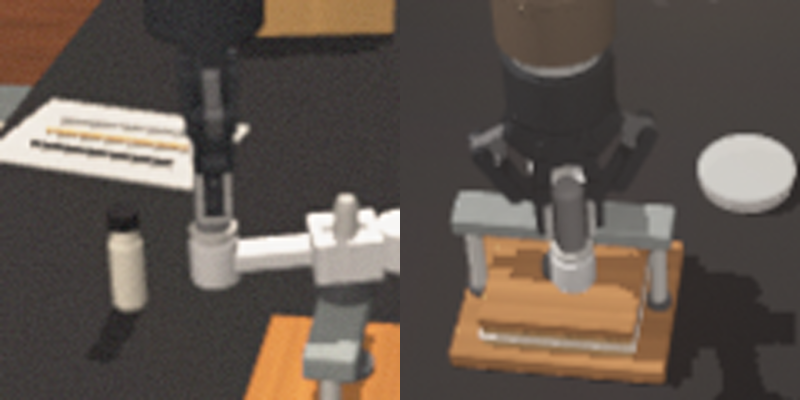

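Call:
carry_out:
  commands:
    - {"translation": [0, 0, 0.05], "roll": 0, "gripper": 1}
    - {"translation": [0, 0, 0], "roll": 0, "gripper": 1}
    - {"translation": [0, 0, 0], "roll": 0, "gripper": 0.5}
    - {"translation": [0, 0, 0], "roll": 0, "gripper": 0}
    - {"translation": [0, 0, 0], "roll": 0, "gripper": 0}
    - {"translation": [0, 0, 0], "roll": 0, "gripper": 0}
    - {"translation": [0, 0, 0], "roll": 0, "gripper": 0}
    - {"translation": [0, 0, 0], "roll": 0, "gripper": 0}
    - {"translation": [0, 0, 0], "roll": 0, "gripper": 0}

```text
t: 23.1
ee_pos: [0.6322, -0.0254, 0.1947]
orientation: [[-0.248, -0.001, -0.969], [0.969, -0.0, -0.248], [0.0, -1.0, 0.001]]
ft_force: [0.6, 0.1, -0.1]
grip_width: 0.0855
```

```bash
python3 look.py w23 250 150 150; python3 two.py 23
```

```text
23.15 [ 0.63229686 -0.02538555  0.1948227 ] [-2.48056126e-01  9.68745661e-01  5.03561053e-05] [ 1.04888933 -0.39200401 -0.41469278] 0.08561032643546423 0.1965022424577413
```

View pics/t23.png

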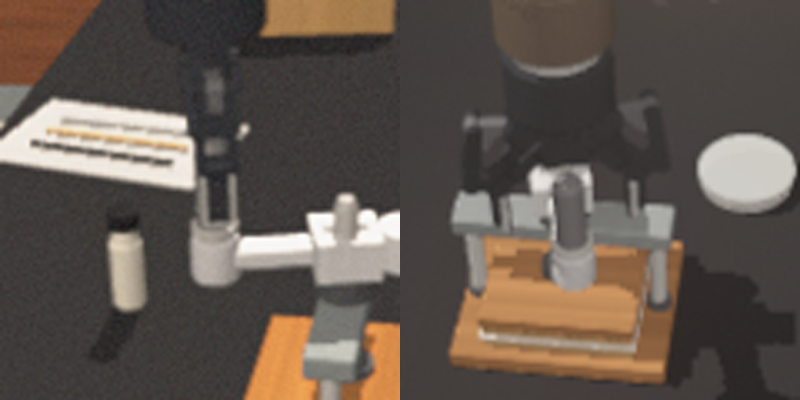

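View pics/w23.png

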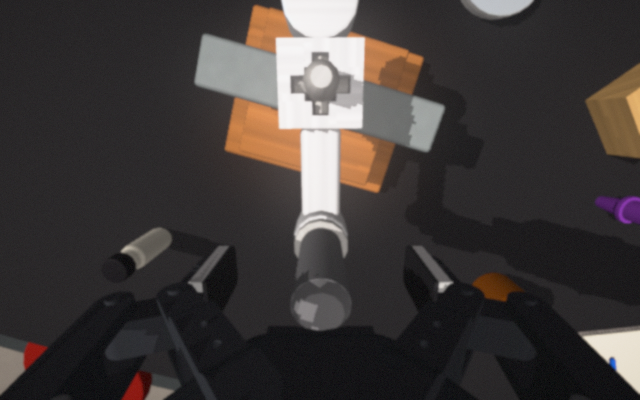

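Call:
carry_out:
  commands:
    - {"translation": [0, 0, 0.3], "roll": 0, "gripper": 0}
    - {"translation": [0, 0, 0.7], "roll": 0, "gripper": 0}
    - {"translation": [0, 0, 0.8], "roll": 0, "gripper": 0}
    - {"translation": [0, 0, 0.8], "roll": 0, "gripper": 0}
    - {"translation": [0.5, 0.13, 0], "roll": 0, "gripper": 0}
    - {"translation": [0.8, 0.2, 0], "roll": 0, "gripper": 0}
    - {"translation": [0.4, 0.1, 0], "roll": 0, "gripper": 0}
    - {"translation": [0, 0, 0], "roll": 0, "gripper": 0}
    - {"translation": [0, 0, 0], "roll": 0, "gripper": 0}
    - {"translation": [0, 0, 0], "roll": 0, "gripper": 0}

```text
t: 24.08
ee_pos: [0.6999, -0.0083, 0.2987]
orientation: [[-0.248, -0.001, -0.969], [0.969, -0.0, -0.248], [-0.0, -1.0, 0.001]]
ft_force: [-0.3, 0.4, 0.1]
grip_width: 0.0851
```

```bash
python3 look.py w24 220 20 200 crank_bore:.153 grip_centre:.206; python3 two.py 24; python3 - <<'E'
from h import *
a=shot('scene');b=shot('side')
for t in['grip_centre','crank_bore','crank_weight','crank_socket']:
  o=[]
  for n in['scene','side']:
    r=nets.place_of(t,n); print(t,n,[(np.round(x['centre'][::-1],1).tolist(),round(x['conf'],2)) for x in r])
for z in(.2,.206,.212): print([proj(k,[.6342,-.0252,z+.034])[0].round(1).tolist() for k in(a,b)],[proj(k,[.6342,-.0252,z])[0].round(1).tolist() for k in(a,b)])
E
```

```text
24.13 [ 0.69974436 -0.00842799  0.29915276] [-2.47934899e-01  9.68776691e-01 -9.11594235e-05] [ 0.35144329 -0.34417641  0.41034517] 0.08508356545742012 0.8227615770746947
crank_bore [318.5, 20.7] 0.67 [ 0.5472 -0.0494  0.153 ]
crank_bore [321.4, 57.8] 0.3 [ 0.5766 -0.0392  0.153 ]
grip_centre [586.6, 145.4] 0.71 [0.5935 0.1938 0.206 ]
grip_centre scene [([427.1, 213.9], 0.8), ([291.0, 191.2], 0.52), ([448.5, 197.6], 0.5), ([410.1, 158.7], 0.49)]
grip_centre side [([314.4, 356.1], 0.87), ([274.9, 308.7], 0.76), ([267.0, 139.4], 0.66), ([401.4, 305.5], 0.66)]
crank_bore scene [([286.3, 176.8], 0.66)]
crank_bore side [([307.9, 157.8], 0.66), ([207.1, 286.5], 0.28)]
crank_weight scene [([284.6, 169.2], 0.82)]
crank_weight side [([327.9, 157.8], 0.67)]
crank_socket scene [([287.0, 200.7], 0.63), ([408.1, 200.9], 0.17)]
crank_socket side [([272.2, 157.5], 0.78), ([242.8, 177.2], 0.7)]
[[288.1, 180.0], [267.3, 128.3]] [[288.8, 190.1], [267.9, 142.4]]
[[287.9, 178.2], [267.2, 125.8]] [[288.7, 188.3], [267.8, 140.0]]
[[287.8, 176.4], [267.0, 123.2]] [[288.5, 186.6], [267.7, 137.5]]
```

View pics/t24.png

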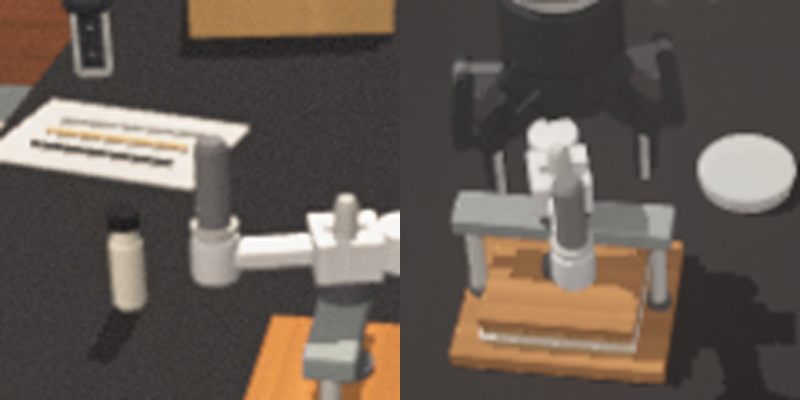

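View pics/w24c.png

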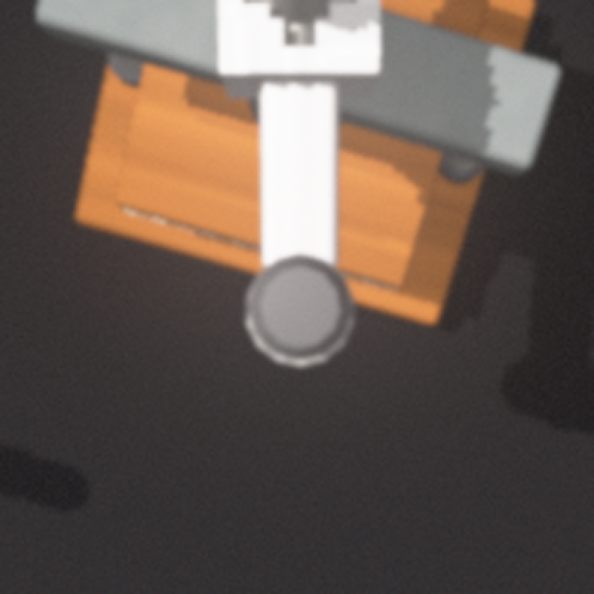

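```bash
python3 - <<'E'
from h import *
b=shot('side','s25.png');im=cv2.imread('pics/s25.png')
cv2.imwrite('pics/s25c.png',cv2.resize(im[120:180,240:340],(800,480),interpolation=cv2.INTER_CUBIC))
S=np.array([.6342,-.0252])
for n,z,r in[('top',.240,.012),('topchin',.236,.012),('collartop',.178,.016),('collarbot',.172,.016),('mouth',.168,.017),('bossbot',.138,.017)]:
    d=np.array([.464,.781])-S;d/=np.linalg.norm(d)
    for sg in(1,-1):
        p=proj(b,[*(S+sg*d*r),z])[0];print(n,sg,((p-[240,120]+.5)*8).round(0))
E
```

```text
top 1 [222.  68.]
top -1 [220.  32.]
topchin 1 [223.  82.]
topchin -1 [221.  46.]
collartop 1 [232. 281.]
collartop -1 [229. 228.]
collarbot 1 [233. 300.]
collarbot -1 [230. 247.]
mouth 1 [234. 314.]
mouth -1 [231. 258.]
bossbot 1 [238. 407.]
bossbot -1 [235. 349.]
```

View pics/s25c.png

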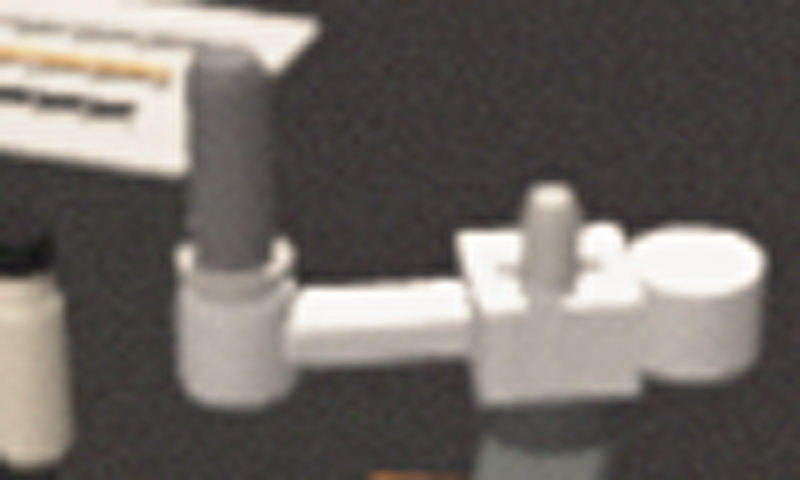

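```bash
python3 - <<'E'
from h import *
o=status.get_obs();print(o['t'],o['ft_force'],np.abs(o['joint_velocities']).max());print(order.sign_off())
E
```

```text
24.8833 [-0.43870497  0.07134128 -0.00174521] 0.1364305681188819
the job is handed in; nothing more can be done
None
```

I threaded the crank arm onto the splines, turned to about 14.5°. It came down on the shoulder at the expected height with about 10 N of contact force, and I released it. I then took the grey hand grip from the rest, pressed it into the socket with about 9 N, let go, backed off and handed in at 24.9 s. There was no verdict to read back.

**Crank arm:** In the last side view the arm sits level on the collar. Its boss underside is within about 1 pixel of where a fully home arm should appear.

**Hand grip:** It stands upright and centred on the socket. Its middle is about 36–38 mm above the socket mouth; the limits are 34 to 41.5 mm.

**Bystanders and robot:** The jar, glue stick and dish looked undisturbed in the pictures, though I did not measure them again. The gripper was clear of everything, with no force on it.

**Disagreements:**
- The socket end dipped slightly while I pressed the grip in, and came back level when I let go.
- The measured height of the grip's top was about 5 mm below the nominal 116 mm at first. A better pixel reading brought it closer.
- The network did not pick out the seated grip in the last wrist picture. It did find it in both fixed cameras, within about 1 to 4 pixels of the expected spot.

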